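# Build up the vial carousel on its drive

## Task

Build the vial carousel on the aluminium drive, one part at a time from the bottom up: first the white tray with the raised rim, then the wide disc with the twelve wells, then the narrow disc with the eight wells, and last the black clamp knob on top. Each part must sit fully down and level over the stub of the one below, and everything must be let go. Leave the bottle, the loose vial and the vial rack where they are.

Things in the scene. Friction and masses are not known exactly. Their poses are not given: they have to be found in the camera images.
- tray_c (a point): White drip tray, 132 mm across, 6 thick, rim at the edge 12 high. Central hub 40 mm across, its flat shoulder 48 mm above the underside, topped by a steel cone stub 12 mm high (22 mm wide at its foot, 12 at its top). Underside socket 26 mm wide, 16 deep, takes the stub of the part below. Point: on the axis 32 mm above the underside, where to grip; z up. 0.25 kg
- wide_disc_c (a point): Wide grey disc, 120 mm across, 8 thick, ring of twelve dark wells. Central hub 40 mm across, its flat shoulder 48 mm above the underside, topped by a steel cone stub 12 mm high (22 mm wide at its foot, 12 at its top). Underside socket 26 mm wide, 16 deep, takes the stub of the part below. Point: on the axis 32 mm above the underside, where to grip; z up. 0.22 kg
- narrow_disc_c (a point): Narrow grey disc, 84 mm across, 8 thick, ring of eight dark wells. Central hub 40 mm across, its flat shoulder 48 mm above the underside, topped by a steel cone stub 12 mm high (22 mm wide at its foot, 12 at its top). Underside socket 26 mm wide, 16 deep, takes the stub of the part below. Point: on the axis 32 mm above the underside, where to grip; z up. 0.15 kg
- knob_c (a point): Black round ribbed clamp knob, 38 mm across, 50 mm high (sides straight to 44 mm), no disc. Underside socket 26 mm wide, 16 deep. Point: on the axis 26 mm above the underside, where to grip; z up. Seated, its underside rests on the shoulder of the part below. 0.09 kg.
- drive_top (a point): Carousel drive, fixed: round aluminium plinth 100 mm across, 25 high, top shoulder 60 mm across, steel cone stub on its axis (22 mm wide at its foot, 12 at its top, 12 high). Point: on the axis at the foot of the stub, 25 mm above the bench; z up. The tray's underside seats at this height; each further part seats 48 mm above the underside of the one below.
- bottle: Bystander, loose: amber glass jar with a blue cap and a label, 48 mm across, 85 mm high. Origin at the centre of its underside. Leave it alone.
- vial: Bystander, loose: small clear vial with a blue cap, 28 mm across, 45 mm high. Origin at the centre of its underside. Leave it alone.
- rack: Bystander, loose: black vial rack 62 by 200 mm (long side along its y) holding small amber vials with blue caps, 51 mm high with the vials. Origin at the centre of its underside. Leave it alone.
Things that resemble listed ones, but are neither listed nor needed, are in the scene too. Leave any purple look-alike of the part that bears narrow_disc_c alone.

How it is judged:
By the outcome, as a careful person would: the job done as asked, in the order asked, and still so for the second after the job is handed in, with the robot touching nothing.
It also fails if it takes over 109 s, if anything falls off the work surface, if the arm or the gripper's body presses on something with over 40 N, if the wrist force passes 120 N, or if a joint passes its speed limit or range.

## Robot

A 6-joint arm with a two-finger parallel gripper is mounted at the origin on the work surface. World frame = base frame: x ahead of the robot, y to its left, z up, the work surface at z = 0. Lengths are in m, angles in rad, forces in N, time in s.
With the tool pointing down it reaches from about 0.425 to 1.125 m from the base axis. Payload 14.9 kg.
Tool frame: the origin (TCP) lies midway between the tips of the shut fingers; the grasp point (between the pads) lies 19 mm behind it (grip_point_offset is the distance from the TCP to the grasp point, in m); z points along the fingers, y is the direction in which the jaws open and shut (so a half turn about z gives the same grasp; the last joint's range is limited). The gripper opens to 91 mm and grips with 3 to 60 N. Pads are 32 mm wide; open, the fingers measure 118 mm over their backs; the gripper's body (76 mm by 178 mm) begins 60 mm behind the grasp point.
Start: joints at [-1.35, 0.379, 1.734, -0, 1.028, -0.033], TCP at [0.176, -0.678, 0.214] pointing down, gripper open.
Joint ranges: [-2.77, 2.77], [-0.74, 2.19], [0, 2.66], [-1.06, 4.2], [0.31, 2.87], [-3.08, 3.08]. Speed limits (rad/s): [1.89, 1.89, 2.39, 3.14, 3.14, 3.14].

## Interface

Orientations are given as a rotation vector (axis times angle).
In Python, from station import read_state, grab_frame, camera_info, close_job, grip_point_offset gives the robot as it stands.
- The arm moves only by the tool jog_arm, never from a script. Its argument "targets" is a list of rows, each an object with "translation": the shift along the tool's x, y, z in units of 25 mm (1.0 is 25 mm), a list of three; "roll": the turn about the tool's z in degrees; "hand": the finger opening in mm, from 0 to 91.2. A call has 1 to 20 rows; each row is the pose to reach, as a shift and turn from the pose measured when the call began, along the tool's axes at that moment; what a row does not reach only later rows make up. A row lasts 1/12 s, in which the tool goes at most 41.7 mm and 7.16 degrees, less where a joint would pass 70% of its speed; a pose out of reach is approached as far as the arm can. A call with a gripper value outside its range is refused whole. The fingers move at their own pace and stop on an object; "squeeze" is the grip in N (left out, the last holds). Time passes only in rows, so rows that repeat a pose let the fingers close. It gives the time, the measured TCP pose, the force and the opening at its end, in the units of the state.
- read_state(): the state, without advancing time (a new reading comes with each control period).
- grab_frame(name): name is "side" or "top" or "wrist"; returns the picture (400x640x3 uint8, blue, green, red); there is no depth.
- camera_info(name): a dict with "mtx" (3x3 intrinsics, pixels), "D" ([k1, k2, p1, p2, k3] as OpenCV has them; the pictures are not rectified), "rvec" (rotation vector, rad) and "tvec" (3), from world to camera coordinates, as OpenCV has them. Camera axes: x right, y down, z forward; pixel columns grow to the right and rows downward; lengths in m; the calibration is good to about 2 mm. A picture is of the moment at which its call begins: read the wrist's pose just before it. camera_info takes no time and is no camera call; for the wrist camera it gives the pose at the moment of the call.
- close_job(): hands the job in, once; it reports no verdict.
The state is a dict: "t": time; "joint_positions": joint angles; "joint_velocities": joint speeds; "joint_efforts": joint torques, N m; "tcp_pos": TCP position; "tcp_rot": TCP orientation; "force": force on the tool from outside, world axes, zero at the start; "moment": the same for the moment, N m; "grip_width": opening from 0.0 (shut) to 1.0 (fully open).
Only numpy, scipy, OpenCV 4.12 (cv2) and the standard library are available. Lean on these libraries where they do the work, as an engineer would, in place of code of your own. Each camera call takes 0.05 s, during which the arm holds its last target.

## Working session

There is one attempt and no reset: what is moved stays moved. The work goes in short steps, Python scripts to look and compute and a tool call to move; the robot and the scene stay as the last step left them, time stands still between calls to the robot, and variables do not carry over. Pictures are saved under pics/ and viewed, and the job is handed in when it is done.

Besides the shell and the picture viewer there is one more tool, called after ">>>" as name(argument=value, ...), one argument or row to a line, values as JSON. jog_arm: Moves the arm, as the interface text tells. Its arguments: {"type":"object","properties":{"targets":{"type":"array","items":{"type":"object","properties":{"translation":{"type":"array","items":{"type":"number"}},"roll":{"type":"number"},"hand":{"type":"number"}}}},"squeeze":{"type":"number"}},"required":["targets"]}

```bash
mkdir -p pics; ls; python3 - <<'E'
from station import *
import cv2
print(read_state(), grip_point_offset)
for n in ("top","side","wrist"):
    c=camera_info(n); print(n,c)
    cv2.imwrite(f"pics/{n}0.png",grab_frame(n))
E
```

```text
pics
{'t': 0.0, 'joint_positions': array([-1.35029835e+00,  3.79435113e-01,  1.73471644e+00,  1.54514933e-05,
        1.02852376e+00, -3.32824031e-02]), 'joint_velocities': array([-1.24939129e-03,  8.66650130e-04,  3.08366318e-05,  2.15494602e-03,
       -1.24006416e-03,  2.64817527e-04]), 'joint_efforts': array([-1.69473089e-03, -7.63730979e+01, -4.34369946e+01,  6.50099711e-02,
        4.24481300e-02, -7.74788941e-05]), 'tcp_pos': array([ 0.17567498, -0.6772179 ,  0.21330156]), 'tcp_rot': array([-3.11526609e+00, -3.97419391e-01,  1.38222079e-04]), 'force': array([0.16197271, 0.43145919, 0.88687427]), 'moment': array([ 0.02007038, -0.01897094,  0.00232383]), 'grip_width': 0.9978779113674846} 0.0188
top {'mtx': array([[383.56725847,   0.        , 322.61127043],
       [  0.        , 383.56725847, 197.53114417],
       [  0.        ,   0.        ,   1.        ]]), 'D': array([-0.05691506,  0.        ,  0.        ,  0.        ,  0.        ]), 'rvec': array([ 2.1735648 , -2.12068689,  0.15402153]), 'tvec': array([-0.00783108,  0.60114814,  0.82982475])}
side {'mtx': array([[478.27795345,   0.        , 323.18357086],
       [  0.        , 478.27795345, 193.3764898 ],
       [  0.        ,   0.        ,   1.        ]]), 'D': array([-0.10925942,  0.        ,  0.        ,  0.        ,  0.        ]), 'rvec': array([ 0.32069119, -2.84627471,  1.08727435]), 'tvec': array([0.58223612, 0.11600836, 1.35546797])}
wrist {'mtx': array([[290.52094664,   0.        , 318.95262172],
       [  0.        , 290.52094664, 200.12647127],
       [  0.        ,   0.        ,   1.        ]]), 'D': array([-0.02207326,  0.        ,  0.        ,  0.        ,  0.        ]), 'rvec': array([-2.29822495,  1.77693202,  0.25626103]), 'tvec': array([-0.69932808, -0.03170031,  0.39148128])}
```

View pics/top0.png

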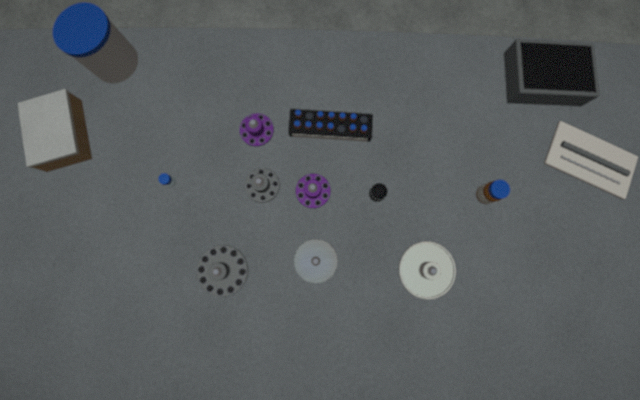

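View pics/side0.png

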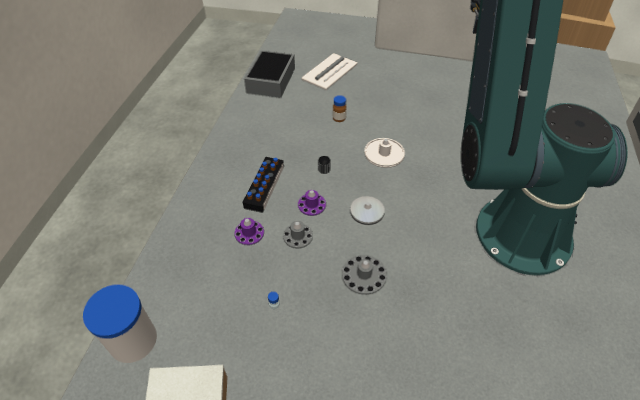

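View pics/wrist0.png

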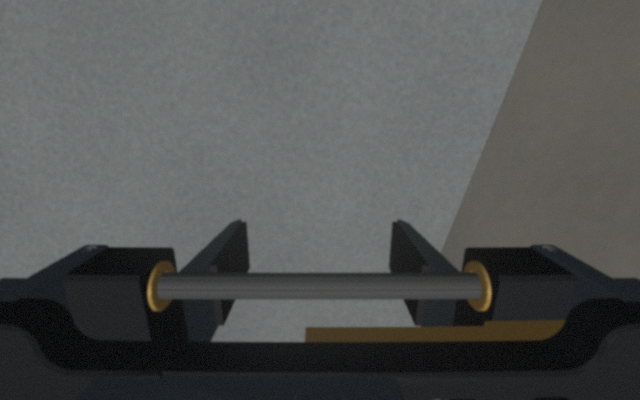

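```bash
cat > h.py <<'E'
import numpy as np, cv2
from station import *
def ray(name,uv,ci=None):
    c=ci or camera_info(name); R=cv2.Rodrigues(c["rvec"])[0]
    n=cv2.undistortPoints(np.array(uv,float).reshape(-1,1,2),c["mtx"],c["D"]).reshape(-1,2)
    d=np.c_[n,np.ones(len(n))]@R; o=-R.T@c["tvec"]; return o,d
def onz(name,uv,z,ci=None):
    o,d=ray(name,uv,ci); return o+d*((z-o[2])/d[:,2])[:,None]
def proj(name,P,ci=None):
    c=ci or camera_info(name); return cv2.projectPoints(np.array(P,float).reshape(-1,1,3),c["rvec"],c["tvec"],c["mtx"],c["D"])[0].reshape(-1,2)
def tri(u1,u2,n1="top",n2="side"):
    (o1,d1),(o2,d2)=ray(n1,[u1]),ray(n2,[u2]);d1=d1[0]/np.linalg.norm(d1);d2=d2[0]/np.linalg.norm(d2)
    A=np.c_[d1,-d2];s=np.linalg.lstsq(A,o2-o1,rcond=None)[0]
    p,q=o1+s[0]*d1,o2+s[1]*d2; return (p+q)/2,np.linalg.norm(p-q)
E
python3 - <<'E'
from h import *
t=cv2.imread("pics/top0.png");s=cv2.imread("pics/side0.png")
a=cv2.resize(t[100:310,180:480],None,fx=2.6,fy=2.6,interpolation=cv2.INTER_CUBIC);cv2.imwrite("pics/topz.png",cv2.convertScaleAbs(a,alpha=1.6))
b=cv2.resize(s[120:310,220:430],None,fx=3,fy=3,interpolation=cv2.INTER_CUBIC);cv2.imwrite("pics/sidez.png",b)
for n,u,z in [("tray",(431,270),.05),("wide",(221,270),.05),("narrow",(262,184),.05),("knob",(378,192),.05),("drive",(316,261),.03),("purpA",(313,190),.05),("purpB",(257,129),.05),("vial",(165,180),.045),("bottle",(498,189),.085),("rack",(331,123),.05)]:
    print(n,onz("top",[u],z).round(3))
E
```

```text
tray [[ 0.444 -0.237  0.05 ]]
wide [[0.433 0.227 0.05 ]]
narrow [[0.628 0.145 0.05 ]]
knob [[ 0.616 -0.118  0.05 ]]
drive [[0.458 0.018 0.03 ]]
purpA [[0.617 0.029 0.05 ]]
purpB [[0.757 0.163 0.05 ]]
vial [[0.633 0.371 0.045]]
bottle [[ 0.624 -0.379  0.085]]
rack [[ 0.776 -0.008  0.05 ]]
```

```bash
python3 - <<'E'
from h import *
for n in("top","side","wrist"):
    o,_=ray(n,[(0,0)]);print(n,o.round(3))
E
```

```text
top [0.477 0.006 0.907]
side [0.389 0.926 1.087]
wrist [ 0.253 -0.657  0.384]
```

View pics/topz.png

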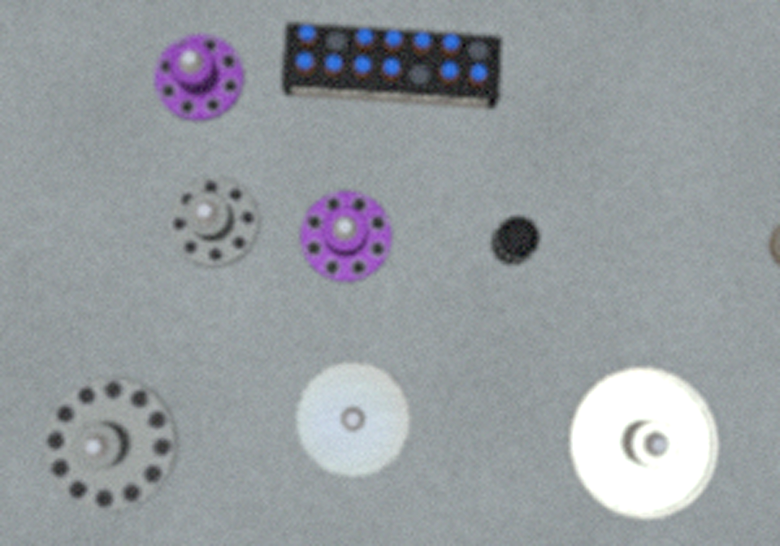

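View pics/sidez.png

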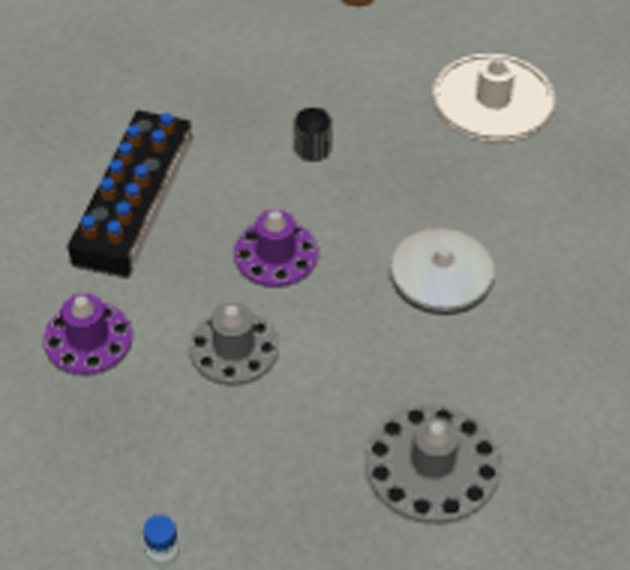

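```bash
cat > meas.py <<'E'
from h import *
def blobs(mask,amin,amax):
    n,l,st,c=cv2.connectedComponentsWithStats(mask.astype(np.uint8)); return [(c[i],st[i,4]) for i in range(1,n) if amin<=st[i,4]<=amax]
def ell(img,n,cen,r,thr,up=4):
    x0,y0=int(cen[0]-r),int(cen[1]-r);c=cv2.cvtColor(img[y0:y0+2*r,x0:x0+2*r],cv2.COLOR_BGR2GRAY)
    c=cv2.resize(c,None,fx=up,fy=up,interpolation=cv2.INTER_CUBIC)
    m=(thr(c)).astype(np.uint8); m=cv2.morphologyEx(m,cv2.MORPH_OPEN,np.ones((5,5)))
    k=max(cv2.findContours(m,0,2)[0],key=cv2.contourArea);h=cv2.convexHull(k)
    return (h.reshape(-1,2)+.5)/up-.5+[x0,y0]
def circ(P):
    A=np.c_[2*P[:,:2],np.ones(len(P))];s=np.linalg.lstsq(A,(P[:,:2]**2).sum(1),rcond=None)[0];return s[:2],np.sqrt(s[2]+s[:2]@s[:2])
E
python3 - <<'E'
from meas import *
T=cv2.imread("pics/top0.png");S=cv2.imread("pics/side0.png")
cen={"top":{"tray":(428,270),"drive":(316,261),"knob":(378,192),"wide":(223,270),"narrow":(263,185)},"side":{"tray":(385,152),"drive":(368,210),"knob":(324,165),"wide":(365,273),"narrow":(298,234)}}
rr={"tray":36,"drive":28,"knob":14,"wide":28,"narrow":18}
g={"top":cv2.cvtColor(T,6),"side":cv2.cvtColor(S,6)};im={"top":T,"side":S}
for v in im:
  for p in cen[v]:
    x,y=cen[v][p];r=rr[p];q=g[v][y-r:y+r,x-r:x+r];print(v,p,"pct",np.percentile(q,[2,10,50,90,98]))
for v,ths in (("top",(150,110)),("side",(170,150))):
  for p,z,th in (("tray",.012,None),("drive",.025,None)):
    x,y=cen[v][p];r=rr[p];q=g[v][y-r:y+r,x-r:x+r];bg=np.median(np.r_[q[0],q[-1]]);th=(bg+np.percentile(q,90))/2
    h=ell(im[v],v,cen[v][p],r,lambda c:c>th);print(v,p,th,circ(onz(v,h,z)))
  for p,n,a,R in (("wide",12,(4,60),30),("narrow",8,(2,40),22)):
    x,y=cen[v][p];c=im[v][y-R:y+R,x-R:x+R];c=cv2.resize(cv2.cvtColor(c,6),None,fx=4,fy=4,interpolation=cv2.INTER_CUBIC)
    m=cv2.adaptiveThreshold(c,1,0,1,45,14)
    b=[(k,ar) for k,ar in blobs(m,a[0]*10,1500)]
    P=np.array([(k+.5)/4-.5+[x-R,y-R] for k,_ in b]);W=onz(v,P,.008);cc=np.median(W,0)
    d=np.hypot(*(W-cc)[:,:2].T);print(v,p,len(b),d.round(3))
    C,rad=circ(W); e=abs(np.hypot(*(W[:,:2]-C).T)-rad); k=e<np.sort(e)[max(0,n-3)]+.0005;print(circ(W[k]),e.round(4))
tops={"tray":((432.3,270.4),(385.7,141.3)),"wide":((216.2,271.5),(365.3,262)),"narrow":((258.8,181.2),(297.3,224)),"knob":((378.5,191.9),(324,159)),"drive":((315.4,261.2),(367.7,205.3))}
for p,(a,b) in tops.items(): print(p,tri(a,b))
E
```

```text
top tray pct [ 92.  95. 111. 172. 173.]
top drive pct [ 94.  96. 103. 131. 134.]
top knob pct [ 17.  25.  95. 100. 102.]
top wide pct [ 39.  61.  95. 101. 105.]
top narrow pct [ 40.   62.5  94.  100.  103. ]
side tray pct [130. 133. 138. 223. 228.]
side drive pct [101.1 134.  139.  185.  189. ]
side knob pct [ 23.  35. 136. 139. 140.]
side wide pct [ 28.   70.5 132.  139.  141. ]
side narrow pct [ 34.9  67.  134.  140.  142.1]
top tray 134.5 (array([ 0.4431506 , -0.23884631]), np.float64(0.06540795963777042))
top drive 114.5 (array([0.45822917, 0.02032963]), np.float64(0.04916823763352744))
top wide 14 [0.046 0.046 0.047 0.047 0.047 0.01  0.048 0.006 0.048 0.049 0.049 0.05
 0.049 0.05 ]
(array([0.4300297 , 0.23756831]), np.float64(0.04792412289207065)) [0.0038 0.0034 0.0041 0.0033 0.0038 0.0335 0.0031 0.0386 0.0036 0.0031
 0.0035 0.0032 0.0032 0.0029]
top narrow 9 [0.036 0.033 0.037 0.007 0.029 0.034 0.027 0.032 0.028]
(array([0.63432921, 0.15314823]), np.float64(0.03186201255265999)) [0.0005 0.0013 0.0011 0.0178 0.0023 0.0001 0.0027 0.0018 0.0023]
side tray 180.5 (array([ 0.44608596
[... 355 characters left out ...]
5 0.0086 0.0015
 0.0038 0.0032 0.0041 0.0055]
side narrow 10 [0.082 0.09  0.045 0.049 0.04  0.025 0.037 0.035 0.026 0.032]
(array([0.62749151, 0.12730123]), np.float64(0.054983522960333917)) [0.0059 0.0147 0.0254 0.0115 0.0025 0.0226 0.009  0.0088 0.0051 0.0063]
tray (array([ 0.44423846, -0.23825352,  0.05475963]), np.float64(0.0015471751361479803))
wide (array([0.4313582 , 0.23562634, 0.05916969]), np.float64(0.0031719235363725923))
narrow (array([0.63420203, 0.15216835, 0.05526815]), np.float64(0.0021398506111147512))
knob (array([ 0.61907142, -0.11934591,  0.04884315]), np.float64(0.005345586017279832))
drive (array([0.45863472, 0.01987844, 0.02895941]), np.float64(0.0026742310792545534))
```

```bash
cat > go.py <<'E'
import sys
from h import *
from scipy.spatial.transform import Rotation as Ro
def go(p,yaw=None):
    """p: world TCP target; prints tool-frame shift in 25mm units"""
    s=read_state();R=Ro.from_rotvec(s["tcp_rot"]).as_matrix()
    d=R.T@(np.array(p)-s["tcp_pos"])/.025
    print("t",round(s["t"],2),"tcp",s["tcp_pos"].round(4),"xax",R[:,0].round(3),"yax",R[:,1].round(3),"zax",R[:,2].round(4),"grip",round(s["grip_width"]*91.2,1),"F",s["force"].round(1))
    print("shift",d.round(2))
    return R
if __name__=="__main__": go([float(v) for v in sys.argv[1:4]])
E
python3 go.py .444 -.2385 .2; python3 - <<'E'
from h import *
s=read_state();p=s["tcp_pos"];print(proj("wrist",[p,p-[0,0,.1],p-[0,0,.14],p-[0,0,.2]]))
E
```

```text
t 0.15 tcp [ 0.1757 -0.6773  0.2135] xax [0.968 0.251 0.   ] yax [ 0.251 -0.968 -0.001] zax [-2.e-04  8.e-04 -1.e+00] grip 91.1 F [ 0.1 -0.3  0.8]
shift [ 14.8  -14.29   0.55]
[[319.25030682 245.14947162]
 [319.20089025 200.87891587]
 [319.1893593  190.58135218]
 [319.17643543 179.05440043]]
```

>>> jog_arm(
  targets=[
    {"translation":[2,-2,0.1],"roll":5,"hand":91},
    {"translation":[14.8,-14.3,0.5],"roll":14.5,"hand":91},
    {"translation":[14.8,-14.3,0.5],"roll":14.5,"hand":91},
    {"translation":[14.8,-14.3,0.5],"roll":14.5,"hand":91},
    {"translation":[14.8,-14.3,0.5],"roll":14.5,"hand":91},
    {"translation":[14.8,-14.3,0.5],"roll":14.5,"hand":91},
    {"translation":[14.8,-14.3,0.5],"roll":14.5,"hand":91},
    {"translation":[14.8,-14.3,0.5],"roll":14.5,"hand":91},
    {"translation":[14.8,-14.3,0.5],"roll":14.5,"hand":91},
    {"translation":[14.8,-14.3,0.5],"roll":14.5,"hand":91},
    {"translation":[14.8,-14.3,0.5],"roll":14.5,"hand":91},
    {"translation":[14.8,-14.3,0.5],"roll":14.5,"hand":91},
    {"translation":[14.8,-14.3,0.5],"roll":14.5,"hand":91},
    {"translation":[14.8,-14.3,0.5],"roll":14.5,"hand":91},
    {"translation":[14.8,-14.3,0.5],"roll":14.5,"hand":91},
    {"translation":[14.8,-14.3,0.5],"roll":14.5,"hand":91},
    {"translation":[14.8,-14.3,0.5],"roll":14.5,"hand":91},
    {"translation":[14.8,-14.3,0.5],"roll":14.5,"hand":91},
    {"translation":[14.8,-14.3,0.5],"roll":14.5,"hand":91},
  ],
)

```text
t: 1.73
tcp_pos: [0.4437, -0.239, 0.2012]
tcp_rot: [-3.141, 0.001, 0.0]
force: [0.1, 0.7, 0.1]
grip_width: 0.995
```

```bash
python3 - <<'E'
from h import *
from go import go
go([.444,-.2385,.1])
ci=camera_info("wrist");f=grab_frame("wrist");cv2.imwrite("pics/w1.png",f)
print(proj("wrist",[[.444,-.2385,.06],[.444,-.2385,.048]],ci))
E
```

```text
t 1.73 tcp [ 0.4437 -0.239   0.2012] xax [ 1.    -0.001 -0.   ] yax [-0.001 -1.    -0.001] zax [-3.e-04  8.e-04 -1.e+00] grip 90.7 F [0.1 0.7 0.1]
shift [ 0.01 -0.02  4.05]
[[318.78873674 189.96104572]
 [318.80175641 187.36382058]]
```

View pics/w1.png

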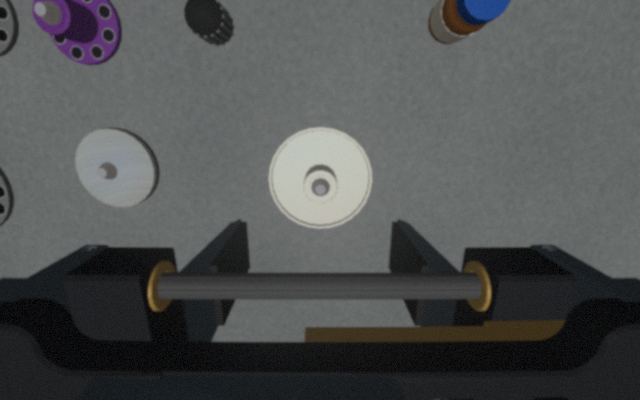

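```bash
python3 - <<'E'
from meas import *
f=cv2.imread("pics/w1.png");ci=camera_info("wrist");g=cv2.cvtColor(f,6)
print(g[178,[265,275,280,300,370,376]],g[170,[70,80,90,150,156,165]])
h=ell(f,"w",(320,178),56,lambda c:c>150);print(circ(onz("wrist",h,.012,ci)))
h=ell(f,"w",(117,168),48,lambda c:c>135);print(circ(onz("wrist",h,.025,ci)))
# stub top of tray: dark->fit
a=cv2.resize(f[160:215,285:355],None,fx=8,fy=8,interpolation=cv2.INTER_CUBIC);cv2.imwrite("pics/w1z.png",a)
print(onz("wrist",[(320,187)],.06,ci),onz("wrist",[(107,171)],.037,ci))
E
```

```text
[106 194 191 194 179 114] [109 141 143 145  58 107]
(array([ 0.44488955, -0.23979848]), np.float64(0.06553191772659137))
(array([0.46176031, 0.01186326]), np.float64(0.04718129091422646))
[[ 0.44743897 -0.23972256  0.06      ]] [[0.46135389 0.01198655 0.037     ]]
```

View pics/w1z.png

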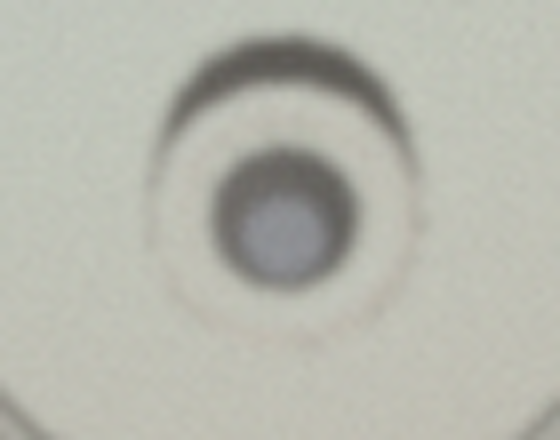

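>>> jog_arm(
  squeeze=30,
  targets=[
    {"translation":[0.05,0.04,1],"hand":91},
    {"translation":[0.05,0.04,2.2],"hand":91},
    {"translation":[0.05,0.04,3.4],"hand":91},
    {"translation":[0.05,0.04,4.6],"hand":91},
    {"translation":[0.05,0.04,5.8],"hand":91},
    {"translation":[0.05,0.04,6.6],"hand":91},
    {"translation":[0.05,0.04,7.2],"hand":91},
    {"translation":[0.05,0.04,7.5],"hand":91},
    {"translation":[0.05,0.04,7.5],"hand":60},
    {"translation":[0.05,0.04,7.5],"hand":50},
    {"translation":[0.05,0.04,7.5],"hand":44},
    {"translation":[0.05,0.04,7.5],"hand":36},
    {"translation":[0.05,0.04,7.5],"hand":36},
    {"translation":[0.05,0.04,7.5],"hand":30},
    {"translation":[0.05,0.04,7.5],"hand":30},
    {"translation":[0.05,0.04,7.5],"hand":30},
    {"translation":[0.05,0.04,7.5],"hand":30},
    {"translation":[0.05,0.04,7.5],"hand":30},
    {"translation":[0.05,0.04,7.5],"hand":30},
  ],
)

```text
$.targets[0]: bad value
```

>>> jog_arm(
  squeeze=30,
  targets=[
    {"translation":[0.05,0.04,1],"roll":0,"hand":91},
    {"translation":[0.05,0.04,2.2],"roll":0,"hand":91},
    {"translation":[0.05,0.04,3.4],"roll":0,"hand":91},
    {"translation":[0.05,0.04,4.6],"roll":0,"hand":91},
    {"translation":[0.05,0.04,5.8],"roll":0,"hand":91},
    {"translation":[0.05,0.04,6.6],"roll":0,"hand":91},
    {"translation":[0.05,0.04,7.2],"roll":0,"hand":91},
    {"translation":[0.05,0.04,7.5],"roll":0,"hand":91},
    {"translation":[0.05,0.04,7.5],"roll":0,"hand":60},
    {"translation":[0.05,0.04,7.5],"roll":0,"hand":50},
    {"translation":[0.05,0.04,7.5],"roll":0,"hand":44},
    {"translation":[0.05,0.04,7.5],"roll":0,"hand":36},
    {"translation":[0.05,0.04,7.5],"roll":0,"hand":36},
    {"translation":[0.05,0.04,7.5],"roll":0,"hand":30},
    {"translation":[0.05,0.04,7.5],"roll":0,"hand":30},
    {"translation":[0.05,0.04,7.5],"roll":0,"hand":30},
    {"translation":[0.05,0.04,7.5],"roll":0,"hand":30},
    {"translation":[0.05,0.04,7.5],"roll":0,"hand":30},
    {"translation":[0.05,0.04,7.5],"roll":0,"hand":30},
  ],
)

```text
t: 3.37
tcp_pos: [0.4451, -0.2398, 0.0139]
tcp_rot: [-3.141, 0.0, 0.0]
force: [-1.2, 0.8, 6.1]
grip_width: 0.427
```

```bash
python3 go.py .4595 .018 .15; python3 - <<'E'
from h import *
cv2.imwrite("pics/w2.png",grab_frame("wrist"))
E
```

```text
t 3.37 tcp [ 0.4451 -0.2398  0.0139] xax [ 1. -0. -0.] yax [-0.    -1.    -0.001] zax [-1.e-04  7.e-04 -1.e+00] grip 39.0 F [-1.2  0.8  6.1]
shift [  0.57 -10.32  -5.44]
```

View pics/w2.png

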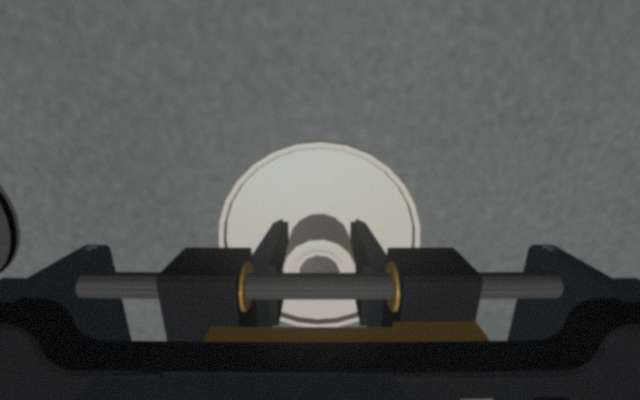

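>>> jog_arm(
  targets=[
    {"translation":[0,0,-0.3],"roll":0,"hand":30},
    {"translation":[0,0,-1],"roll":0,"hand":30},
    {"translation":[0,0,-2],"roll":0,"hand":30},
    {"translation":[0,0,-3],"roll":0,"hand":30},
    {"translation":[0,-0.3,-4],"roll":0,"hand":30},
    {"translation":[0.2,-1,-5],"roll":0,"hand":30},
    {"translation":[0.3,-2,-5.4],"roll":0,"hand":30},
    {"translation":[0.57,-3,-5.4],"roll":0,"hand":30},
    {"translation":[0.57,-3.7,-5.4],"roll":0,"hand":30},
    {"translation":[0.57,-4,-5.4],"roll":0,"hand":30},
    {"translation":[0.57,-4,-5.4],"roll":0,"hand":30},
    {"translation":[0.57,-4,-5.4],"roll":0,"hand":30},
  ],
)

```text
t: 4.42
tcp_pos: [0.4592, -0.1401, 0.149]
tcp_rot: [-3.141, -0.001, 0.001]
force: [-0.0, -0.2, -1.7]
grip_width: 0.422
```

```bash
python3 - <<'E'
from meas import *
from go import go
go([.4595,.0185,.15])
ci=camera_info("wrist");f=grab_frame("wrist");cv2.imwrite("pics/w3.png",f)
print(proj("wrist",[[.4595,.019,.037],[.4595,.012,.037]],ci))
cv2.imwrite("pics/top3.png",grab_frame("top"))
E
```

```text
t 4.42 tcp [ 0.4592 -0.1401  0.149 ] xax [ 1.     0.001 -0.   ] yax [ 0.001 -1.    -0.001] zax [-4.e-04  7.e-04 -1.e+00] grip 38.5 F [-0.  -0.2 -1.7]
shift [ 0.02 -6.34 -0.04]
[[162.99949941 196.96845067]
 [169.79177681 196.97536555]]
```

View pics/w3.png

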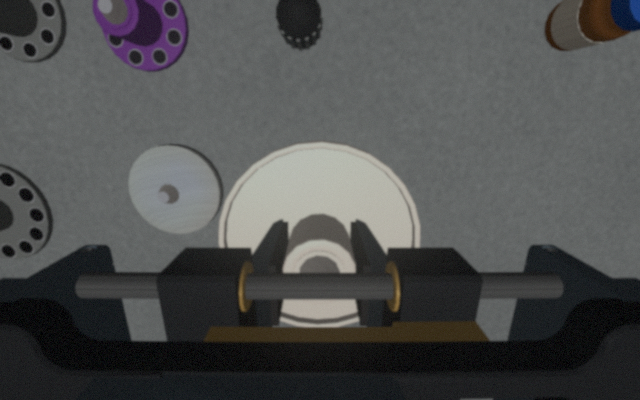

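View pics/top3.png

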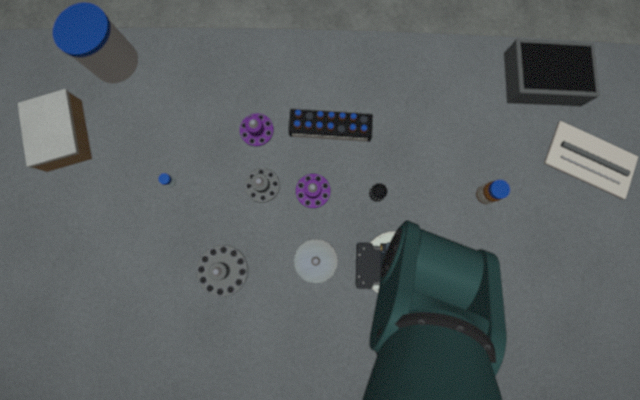

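>>> jog_arm(
  targets=[
    {"translation":[0.03,-0.6,0],"roll":0,"hand":30},
    {"translation":[0.03,-1.4,0],"roll":0,"hand":30},
    {"translation":[0.03,-2.3,0],"roll":0,"hand":30},
    {"translation":[0.03,-3.2,0],"roll":0,"hand":30},
    {"translation":[0.03,-4.1,0],"roll":0,"hand":30},
    {"translation":[0.03,-5,0],"roll":0,"hand":30},
    {"translation":[0.03,-5.7,0.5],"roll":0,"hand":30},
    {"translation":[0.03,-6.1,1],"roll":0,"hand":30},
    {"translation":[0.03,-6.32,2],"roll":0,"hand":30},
    {"translation":[0.03,-6.32,2.8],"roll":0,"hand":30},
    {"translation":[0.03,-6.32,3.3],"roll":0,"hand":30},
    {"translation":[0.03,-6.32,3.3],"roll":0,"hand":30},
    {"translation":[0.03,-6.32,3.3],"roll":0,"hand":30},
  ],
)

```text
t: 5.6
tcp_pos: [0.4599, 0.0168, 0.0662]
tcp_rot: [-3.141, 0.002, 0.003]
force: [-0.6, -0.2, -2.5]
grip_width: 0.422
```

```bash
python3 - <<'E'
from meas import *
from go import go
go([.460,.018,.0385])
f=grab_frame("side")
cv2.imwrite("pics/s4.png",cv2.resize(f[120:280,290:450],None,fx=4,fy=4,interpolation=cv2.INTER_CUBIC))
E
```

```text
t 5.6 tcp [0.4599 0.0168 0.0662] xax [ 1.    -0.002 -0.002] yax [-0.002 -1.    -0.001] zax [-1.9e-03  6.0e-04 -1.0e+00] grip 38.5 F [-0.6 -0.2 -2.5]
shift [ 0.   -0.05  1.11]
```

View pics/s4.png

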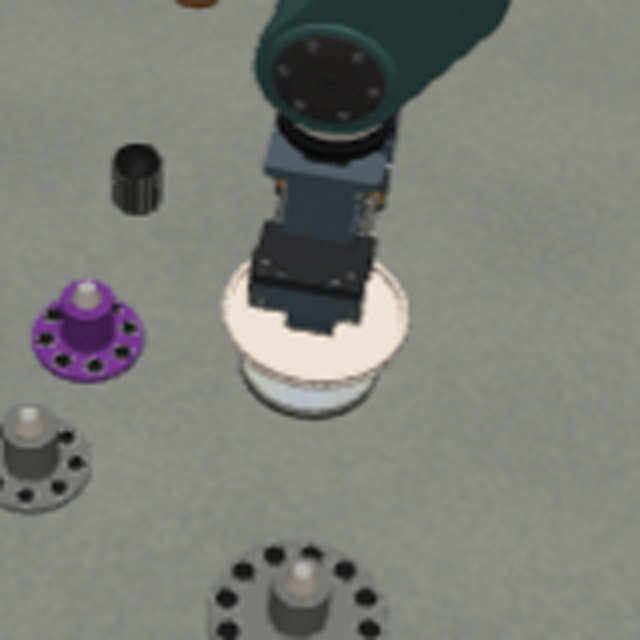

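>>> jog_arm(
  targets=[
    {"translation":[0,-0.05,0.15],"roll":0,"hand":30},
    {"translation":[0,-0.05,0.3],"roll":0,"hand":30},
    {"translation":[0,-0.05,0.45],"roll":0,"hand":30},
    {"translation":[0,-0.05,0.6],"roll":0,"hand":30},
    {"translation":[0,-0.05,0.75],"roll":0,"hand":30},
    {"translation":[0,-0.05,0.9],"roll":0,"hand":30},
    {"translation":[0,-0.05,1.0],"roll":0,"hand":30},
    {"translation":[0,-0.05,1.06],"roll":0,"hand":30},
    {"translation":[0,-0.05,1.06],"roll":0,"hand":30},
    {"translation":[0,-0.05,1.06],"roll":0,"hand":30},
  ],
)

```text
t: 6.48
tcp_pos: [0.4605, 0.0181, 0.0404]
tcp_rot: [-3.141, 0.002, 0.001]
force: [-0.5, 0.3, -2.9]
grip_width: 0.426
```

```bash
python3 go.py .460 .018 .0385
```

```text
t 6.48 tcp [0.4605 0.0181 0.0404] xax [ 1.    -0.001 -0.   ] yax [-0.001 -1.    -0.001] zax [-4.e-04  6.e-04 -1.e+00] grip 38.9 F [-0.5  0.3 -2.9]
shift [-0.02  0.01  0.08]
```

>>> jog_arm(
  targets=[
    {"translation":[0,0,0.04],"roll":0,"hand":30},
    {"translation":[0,0,0.07],"roll":0,"hand":30},
    {"translation":[0,0,0.07],"roll":0,"hand":30},
    {"translation":[0,0,0.07],"roll":0,"hand":30},
  ],
)

```text
t: 6.82
tcp_pos: [0.4607, 0.0181, 0.0389]
tcp_rot: [-3.141, 0.002, 0.0]
force: [-1.8, -0.0, 3.7]
grip_width: 0.423
```

>>> jog_arm(
  targets=[
    {"translation":[0,0,0.07],"roll":0,"hand":46},
    {"translation":[0,0,0.07],"roll":0,"hand":60},
    {"translation":[0,0,0.07],"roll":0,"hand":75},
    {"translation":[0,0,0.07],"roll":0,"hand":80},
    {"translation":[0,0,0.07],"roll":0,"hand":80},
    {"translation":[0,0,-0.5],"roll":0,"hand":80},
    {"translation":[0,0,-1.5],"roll":0,"hand":90},
    {"translation":[0,0,-2.8],"roll":0,"hand":90},
    {"translation":[0,0,-4.2],"roll":0,"hand":90},
    {"translation":[0,0,-5.4],"roll":0,"hand":90},
    {"translation":[0,0,-6.4],"roll":0,"hand":90},
    {"translation":[0,0,-6.4],"roll":0,"hand":90},
    {"translation":[0,0,-6.4],"roll":0,"hand":90},
  ],
)

```text
t: 7.9
tcp_pos: [0.4614, 0.018, 0.2001]
tcp_rot: [-3.141, 0.002, -0.004]
force: [0.6, 0.5, -0.4]
grip_width: 0.983
```

```bash
python3 - <<'E'
from meas import *
from go import go
go([.4315,.236,.2])
ci=camera_info("wrist");f=grab_frame("wrist");cv2.imwrite("pics/w5.png",f)
g=cv2.cvtColor(f,6);print(g[178,[255,265,275,290,360,370,380,390]])
h=ell(f,"w",(320,178),60,lambda c:c>150);print(circ(onz("wrist",h,.037,ci)))
cv2.imwrite("pics/w5z.png",cv2.resize(f[110:250,220:420],None,fx=4,fy=4,interpolation=cv2.INTER_CUBIC))
f=grab_frame("side");cv2.imwrite("pics/s5.png",cv2.resize(f[120:280,290:450],None,fx=3.5,fy=3.5,interpolation=cv2.INTER_CUBIC))
E
```

```text
t 7.9 tcp [0.4614 0.018  0.2001] xax [ 1.    -0.001  0.003] yax [-0.001 -1.    -0.001] zax [ 2.7e-03  6.0e-04 -1.0e+00] grip 89.7 F [ 0.6  0.5 -0.4]
shift [-1.21 -8.72  0.01]
[120 182 199 198 197 170 114 109]
(array([0.46040288, 0.01843578]), np.float64(0.06569089523964348))
```

View pics/w5z.png

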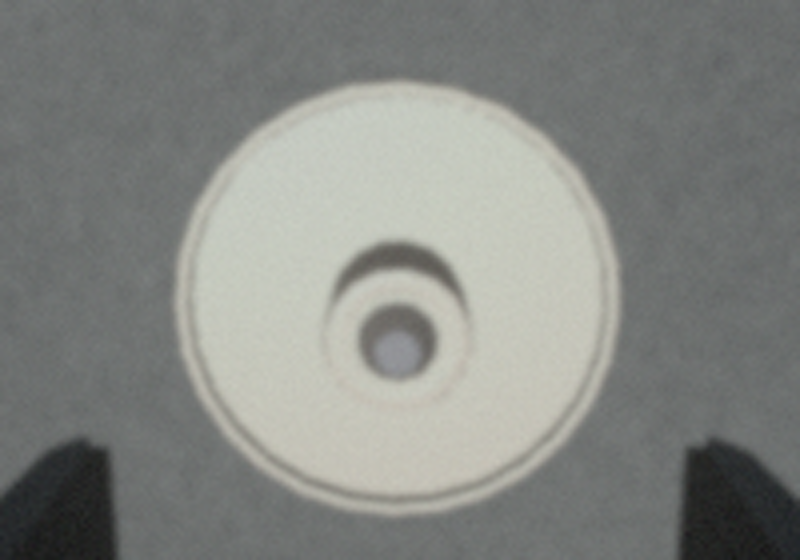

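View pics/s5.png

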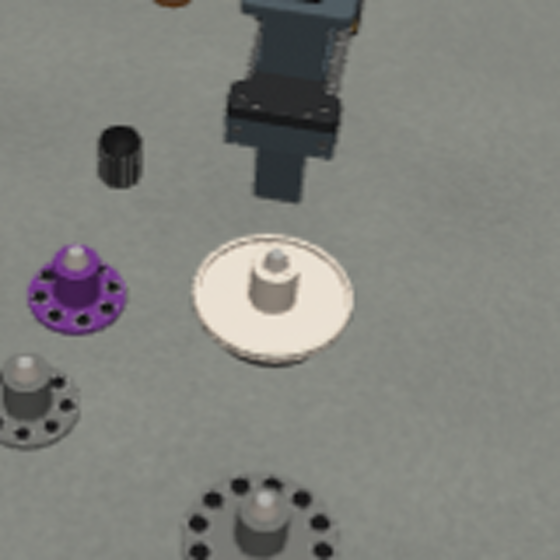

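>>> jog_arm(
  targets=[
    {"translation":[-0.2,-1,0],"roll":0,"hand":90},
    {"translation":[-0.5,-2.6,0],"roll":0,"hand":90},
    {"translation":[-0.7,-4.2,0],"roll":0,"hand":90},
    {"translation":[-0.9,-5.8,0],"roll":0,"hand":90},
    {"translation":[-1.2,-7.4,0],"roll":0,"hand":90},
    {"translation":[-1.2,-8.4,0],"roll":0,"hand":90},
    {"translation":[-1.2,-8.7,0],"roll":0,"hand":90},
    {"translation":[-1.2,-8.7,0],"roll":0,"hand":90},
    {"translation":[-1.2,-8.7,0],"roll":0,"hand":90},
    {"translation":[-1.2,-8.7,0],"roll":0,"hand":90},
  ],
)

```text
t: 8.83
tcp_pos: [0.4302, 0.2344, 0.1975]
tcp_rot: [3.141, -0.003, -0.004]
force: [-0.8, -0.1, -0.5]
grip_width: 0.986
```

```bash
cat > wells.py <<'E'
from meas import *
from go import go
def wells(tag,ex,z,R):
    s=go(ex);ci=camera_info("wrist");f=grab_frame("wrist");cv2.imwrite(f"pics/{tag}.png",f)
    u=proj("wrist",[[ex[0],ex[1],z]],ci)[0];x,y=u.round().astype(int)
    x0,y0=x-R,y-R;c=f[y0:y0+2*R,x0:x0+2*R]
    cv2.imwrite(f"pics/{tag}z.png",cv2.resize(c,None,fx=5,fy=5,interpolation=cv2.INTER_CUBIC))
    g=cv2.resize(cv2.cvtColor(c,6),None,fx=4,fy=4,interpolation=cv2.INTER_CUBIC)
    b=blobs(g<50,60,3000)
    W=np.array([np.r_[onz("wrist",[(k+.5)/4-.5+[x0,y0]],z,ci)[0],a] for k,a in b])
    print("pred px",u);
    e=np.hypot(W[:,0]-ex[0],W[:,1]-ex[1]);print(np.c_[W[:,[0,1,3]],e].round(4))
    return f,ci,W
E
python3 - <<'E'
from wells import *
f,ci,W=wells("w6",[.4315,.236,.2],.008,62)
d=np.hypot(W[:,0]-.4315,W[:,1]-.236);k=abs(d-.048)<.004;print(k.sum(),circ(W[k]))
E
```

```text
t 8.83 tcp [0.4302 0.2344 0.1975] xax [ 1.    -0.002 -0.003] yax [-0.002 -1.     0.   ] zax [-2.6e-03 -2.0e-04 -1.0e+00] grip 89.9 F [-0.8 -0.1 -0.5]
shift [ 0.05 -0.06 -0.1 ]
pred px [317.87192321 179.3824744 ]
[[4.796e-01 2.350e-01 9.820e+02 4.810e-02]
 [4.731e-01 2.591e-01 6.530e+02 4.760e-02]
 [4.725e-01 2.110e-01 9.830e+02 4.810e-02]
 [4.568e-01 2.773e-01 8.500e+02 4.850e-02]
 [4.543e-01 1.942e-01 1.136e+03 4.760e-02]
 [4.330e-01 2.844e-01 1.010e+03 4.850e-02]
 [4.302e-01 1.884e-01 1.112e+03 4.770e-02]
 [4.087e-01 2.788e-01 1.042e+03 4.850e-02]
 [4.064e-01 1.956e-01 1.021e+03 4.760e-02]
 [3.907e-01 2.617e-01 1.002e+03 4.820e-02]
 [3.892e-01 2.138e-01 1.034e+03 4.780e-02]
 [3.835e-01 2.378e-01 9.920e+02 4.800e-02]]
12 (array([0.43148036, 0.23639579]), np.float64(0.04800420515648244))
```

View pics/w6z.png

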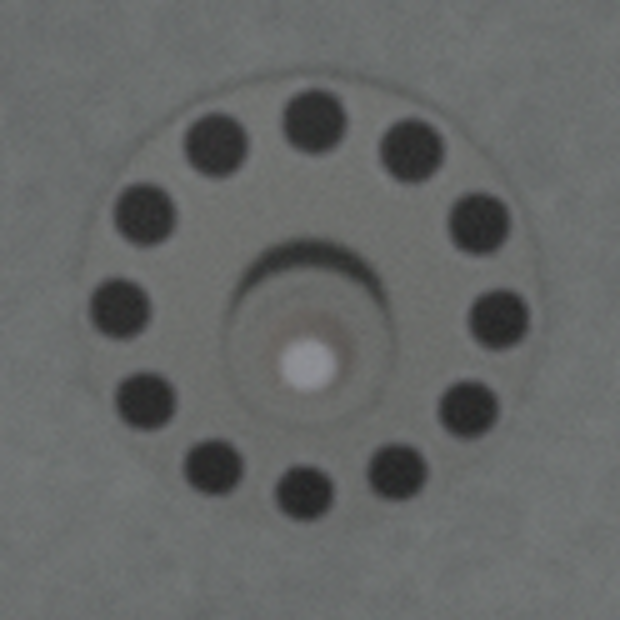

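>>> jog_arm(
  squeeze=30,
  targets=[
    {"translation":[0.05,-0.08,1],"roll":0,"hand":91},
    {"translation":[0.05,-0.08,2.2],"roll":0,"hand":91},
    {"translation":[0.05,-0.08,3.4],"roll":0,"hand":91},
    {"translation":[0.05,-0.08,4.6],"roll":0,"hand":91},
    {"translation":[0.05,-0.08,5.8],"roll":0,"hand":91},
    {"translation":[0.05,-0.08,6.6],"roll":0,"hand":91},
    {"translation":[0.05,-0.08,7.1],"roll":0,"hand":91},
    {"translation":[0.05,-0.08,7.35],"roll":0,"hand":91},
    {"translation":[0.05,-0.08,7.35],"roll":0,"hand":60},
    {"translation":[0.05,-0.08,7.35],"roll":0,"hand":50},
    {"translation":[0.05,-0.08,7.35],"roll":0,"hand":44},
    {"translation":[0.05,-0.08,7.35],"roll":0,"hand":36},
    {"translation":[0.05,-0.08,7.35],"roll":0,"hand":30},
    {"translation":[0.05,-0.08,7.35],"roll":0,"hand":30},
    {"translation":[0.05,-0.08,7.35],"roll":0,"hand":30},
    {"translation":[0.05,-0.08,7.35],"roll":0,"hand":30},
    {"translation":[0.05,-0.08,7.35],"roll":0,"hand":30},
    {"translation":[0.05,-0.08,7.35],"roll":0,"hand":30},
  ],
)

```text
t: 10.38
tcp_pos: [0.4313, 0.2364, 0.0141]
tcp_rot: [-3.141, 0.004, 0.003]
force: [-0.1, 0.3, 5.7]
grip_width: 0.44
```

```bash
python3 go.py .4604 .0184 .16
```

```text
t 10.38 tcp [0.4313 0.2364 0.0141] xax [ 1.    -0.003 -0.002] yax [-0.003 -1.    -0.   ] zax [-2.1e-03  1.0e-04 -1.0e+00] grip 40.1 F [-0.1  0.3  5.7]
shift [ 1.18  8.72 -5.84]
```

>>> jog_arm(
  targets=[
    {"translation":[0,0,-0.3],"roll":0,"hand":30},
    {"translation":[0,0,-1],"roll":0,"hand":30},
    {"translation":[0,0,-2],"roll":0,"hand":30},
    {"translation":[0,0,-3.2],"roll":0,"hand":30},
    {"translation":[0,0.2,-4.4],"roll":0,"hand":30},
    {"translation":[0.2,0.8,-5.3],"roll":0,"hand":30},
    {"translation":[0.4,1.8,-5.8],"roll":0,"hand":30},
    {"translation":[0.6,2.8,-5.8],"roll":0,"hand":30},
    {"translation":[0.7,3.8,-5.8],"roll":0,"hand":30},
    {"translation":[0.8,4.8,-5.8],"roll":0,"hand":30},
    {"translation":[0.9,5.8,-5.8],"roll":0,"hand":30},
    {"translation":[1.0,6.8,-5.8],"roll":0,"hand":30},
    {"translation":[1.1,7.7,-5.8],"roll":0,"hand":30},
    {"translation":[1.17,8.3,-5.8],"roll":0,"hand":30},
    {"translation":[1.17,8.72,-5.5],"roll":0,"hand":30},
    {"translation":[1.17,8.72,-5],"roll":0,"hand":30},
    {"translation":[1.17,8.72,-4.4],"roll":0,"hand":30},
    {"translation":[1.17,8.72,-4.2],"roll":0,"hand":30},
    {"translation":[1.17,8.72,-4.2],"roll":0,"hand":30},
  ],
)

```text
t: 11.97
tcp_pos: [0.459, 0.0185, 0.1177]
tcp_rot: [-3.141, 0.004, 0.008]
force: [-0.8, 0.2, -2.2]
grip_width: 0.437
```

```bash
python3 - <<'E'
from meas import *
from go import go
go([.4603,.0184,.0875])
f=grab_frame("side");cv2.imwrite("pics/s7.png",cv2.resize(f[120:280,290:450],None,fx=3.5,fy=3.5,interpolation=cv2.INTER_CUBIC))
E
```

```text
t 11.97 tcp [0.459  0.0185 0.1177] xax [ 1.    -0.002 -0.005] yax [-0.002 -1.    -0.   ] zax [-4.9e-03  2.0e-04 -1.0e+00] grip 39.8 F [-0.8  0.2 -2.2]
shift [0.06 0.01 1.21]
```

View pics/s7.png

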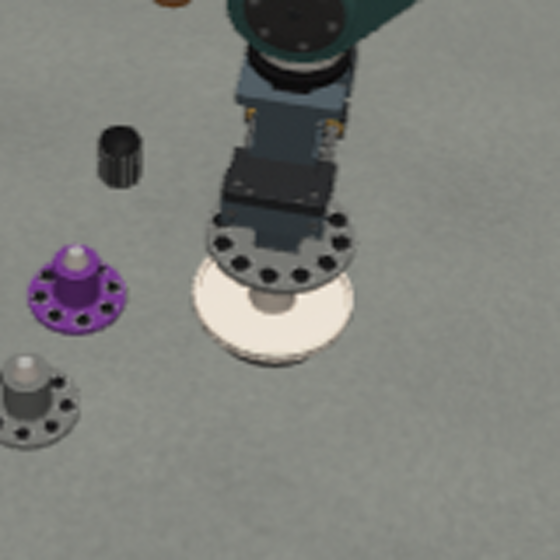

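>>> jog_arm(
  targets=[
    {"translation":[0.06,0,0.2],"roll":0,"hand":30},
    {"translation":[0.06,0,0.35],"roll":0,"hand":30},
    {"translation":[0.06,0,0.5],"roll":0,"hand":30},
    {"translation":[0.06,0,0.65],"roll":0,"hand":30},
    {"translation":[0.06,0,0.8],"roll":0,"hand":30},
    {"translation":[0.06,0,0.95],"roll":0,"hand":30},
    {"translation":[0.06,0,1.05],"roll":0,"hand":30},
    {"translation":[0.06,0,1.13],"roll":0,"hand":30},
    {"translation":[0.06,0,1.18],"roll":0,"hand":30},
    {"translation":[0.06,0,1.21],"roll":0,"hand":30},
    {"translation":[0.06,0,1.21],"roll":0,"hand":30},
    {"translation":[0.06,0,1.21],"roll":0,"hand":30},
  ],
)

```text
t: 13.02
tcp_pos: [0.4611, 0.0186, 0.0884]
tcp_rot: [-3.141, 0.004, 0.006]
force: [0.5, -0.6, -1.5]
grip_width: 0.435
```

```bash
python3 go.py .4604 .0184 .087
```

```text
t 13.02 tcp [0.4611 0.0186 0.0884] xax [ 1.    -0.002 -0.004] yax [-0.002 -1.    -0.   ] zax [-3.6e-03  1.0e-04 -1.0e+00] grip 39.6 F [ 0.5 -0.6 -1.5]
shift [-0.03  0.01  0.06]
```

>>> jog_arm(
  targets=[
    {"translation":[-0.03,0,0.03],"roll":0,"hand":30},
    {"translation":[-0.03,0,0.06],"roll":0,"hand":30},
    {"translation":[-0.03,0,0.07],"roll":0,"hand":30},
    {"translation":[-0.03,0,0.07],"roll":0,"hand":30},
  ],
)

```text
t: 13.35
tcp_pos: [0.4605, 0.0186, 0.0871]
tcp_rot: [-3.141, 0.004, 0.006]
force: [-3.5, 0.2, 8.8]
grip_width: 0.434
```

>>> jog_arm(
  targets=[
    {"translation":[0,0,0],"roll":0,"hand":46},
    {"translation":[0,0,0],"roll":0,"hand":60},
    {"translation":[0,0,0],"roll":0,"hand":75},
    {"translation":[0,0,0],"roll":0,"hand":80},
    {"translation":[0,0,0],"roll":0,"hand":80},
    {"translation":[0,0,-0.5],"roll":0,"hand":80},
    {"translation":[0,0,-1.5],"roll":0,"hand":90},
    {"translation":[0,0,-2.8],"roll":0,"hand":90},
    {"translation":[0,0,-4.2],"roll":0,"hand":90},
    {"translation":[0,0,-5.4],"roll":0,"hand":90},
    {"translation":[0,0,-6.4],"roll":0,"hand":90},
    {"translation":[0,0,-6.4],"roll":0,"hand":90},
    {"translation":[0,0,-6.4],"roll":0,"hand":90},
  ],
)

```text
t: 14.43
tcp_pos: [0.4617, 0.0186, 0.2482]
tcp_rot: [-3.141, 0.003, 0.001]
force: [0.2, -0.5, -0.9]
grip_width: 0.986
```

```bash
python3 - <<'E'
from wells import *
f,ci,W=wells("w8",[.4604,.0184,.2],.081,62)
d=W[:,3];d=np.hypot(W[:,0]-.4604,W[:,1]-.0184);k=abs(d-.048)<.005;print(k.sum(),circ(W[k]))
go([.635,.152,.2])
f=grab_frame("side");cv2.imwrite("pics/s8.png",cv2.resize(f[120:280,290:450],None,fx=3.5,fy=3.5,interpolation=cv2.INTER_CUBIC))
E
```

```text
t 14.43 tcp [0.4617 0.0186 0.2482] xax [ 1.    -0.002 -0.001] yax [-0.002 -1.    -0.   ] zax [-8.e-04  1.e-04 -1.e+00] grip 89.9 F [ 0.2 -0.5 -0.9]
shift [-0.05  0.01  1.93]
pred px [319.29220933 185.77588237]
[[ 5.017e-01 -5.000e-03  2.710e+02  4.750e-02]
 [ 4.869e-01  6.270e-02  1.520e+02  5.160e-02]
 [ 4.834e-01 -2.380e-02  8.730e+02  4.800e-02]
 [ 4.617e-01  6.740e-02  7.740e+02  4.900e-02]
 [ 4.591e-01 -2.910e-02  1.193e+03  4.750e-02]
 [ 4.378e-01  6.100e-02  1.112e+03  4.820e-02]
 [ 4.353e-01 -2.200e-02  1.155e+03  4.760e-02]
 [ 4.198e-01  4.400e-02  1.105e+03  4.800e-02]
 [ 4.182e-01 -3.900e-03  1.125e+03  4.770e-02]
 [ 4.127e-01  2.020e-02  1.114e+03  4.780e-02]]
10 (array([0.46121482, 0.01945541]), np.float64(0.04850344309801413))
t 14.48 tcp [0.4609 0.0186 0.2469] xax [ 1.    -0.002 -0.003] yax [-0.002 -1.    -0.   ] zax [-3.2e-03  1.0e-04 -1.0e+00] grip 89.9 F [ 0.2  0.3 -1.1]
shift [ 6.96 -5.35  1.85]
```

View pics/w8z.png

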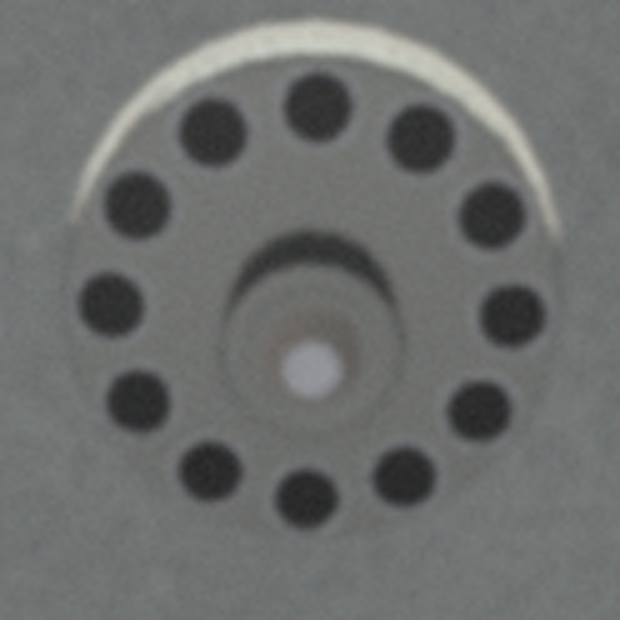

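View pics/s8.png

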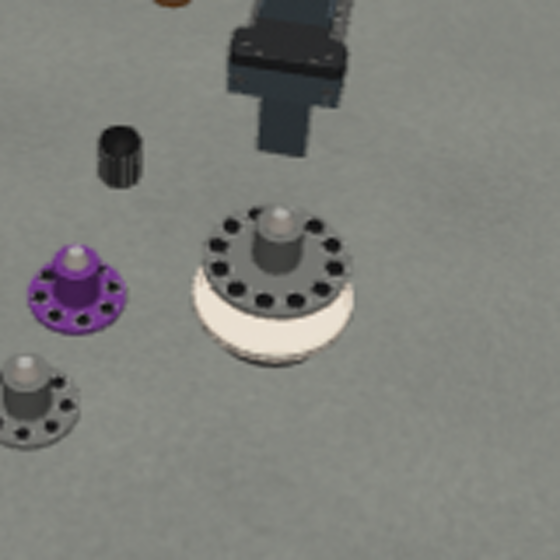

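>>> jog_arm(
  targets=[
    {"translation":[0.8,-0.6,0],"roll":0,"hand":90},
    {"translation":[2,-1.5,0],"roll":0,"hand":90},
    {"translation":[3.2,-2.4,0.2],"roll":0,"hand":90},
    {"translation":[4.4,-3.3,0.6],"roll":0,"hand":90},
    {"translation":[5.6,-4.2,1.1],"roll":0,"hand":90},
    {"translation":[6.5,-5,1.6],"roll":0,"hand":90},
    {"translation":[6.96,-5.35,1.85],"roll":0,"hand":90},
    {"translation":[6.96,-5.35,1.85],"roll":0,"hand":90},
    {"translation":[6.96,-5.35,1.85],"roll":0,"hand":90},
    {"translation":[6.96,-5.35,1.85],"roll":0,"hand":90},
  ],
)

```text
t: 15.37
tcp_pos: [0.6335, 0.1513, 0.1982]
tcp_rot: [3.141, -0.004, -0.01]
force: [0.0, 0.1, 0.0]
grip_width: 0.991
```

```bash
python3 - <<'E'
from wells import *
f,ci,W=wells("w9",[.635,.152,.2],.008,50)
d=np.hypot(W[:,0]-.635,W[:,1]-.152);k=abs(d-.0315)<.006;print(k.sum(),circ(W[k]))
E
```

```text
t 15.37 tcp [0.6335 0.1513 0.1982] xax [ 1.    -0.002 -0.007] yax [-0.002 -1.     0.   ] zax [-6.5e-03 -3.0e-04 -1.0e+00] grip 90.4 F [0.  0.1 0. ]
shift [ 0.06 -0.03 -0.07]
pred px [318.58855939 178.53347621]
[[6.594e-01 1.333e-01 1.240e+02 3.070e-02]
 [6.391e-01 1.208e-01 2.750e+02 3.150e-02]
 [6.158e-01 1.270e-01 2.640e+02 3.150e-02]
 [6.097e-01 1.728e-01 1.450e+02 3.280e-02]]
4 (array([0.63430664, 0.15258259]), np.float64(0.03179205580211461))
```

View pics/w9.png

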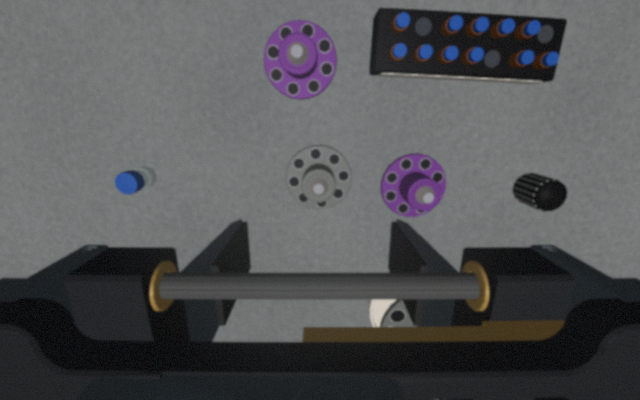

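```bash
python3 - <<'E'
from wells import *
for i in range(6): go([.6343,.1526,.0138]); grab_frame("top")
ci=camera_info("wrist");f=grab_frame("wrist")
x0,y0=280,140;c=f[y0:y0+75,x0:x0+75];g=cv2.resize(cv2.cvtColor(c,6),None,fx=4,fy=4,interpolation=cv2.INTER_CUBIC)
W=np.array([np.r_[onz("wrist",[(k+.5)/4-.5+[x0,y0]],.008,ci)[0],a] for k,a in blobs(g<62,60,600)])
d=np.hypot(W[:,0]-.6343,W[:,1]-.1526);print(np.c_[W,d].round(4));k=abs(d-.032)<.002;print(k.sum(),circ(W[k]))
E
```

```text
t 15.42 tcp [0.6337 0.1513 0.1989] xax [ 1.    -0.003 -0.006] yax [-0.003 -1.     0.   ] zax [-5.5e-03 -1.0e-04 -1.0e+00] grip 90.3 F [0.1 0.4 0.1]
shift [ 0.07 -0.05  7.4 ]
t 15.47 tcp [0.6339 0.1512 0.1993] xax [ 1.    -0.003 -0.005] yax [-0.003 -1.    -0.   ] zax [-4.9e-03  1.0e-04 -1.0e+00] grip 89.8 F [-0.3 -0.2 -0. ]
shift [ 0.05 -0.05  7.42]
t 15.52 tcp [0.634  0.1513 0.1995] xax [ 1.    -0.003 -0.004] yax [-0.003 -1.    -0.   ] zax [-4.5e-03  2.0e-04 -1.0e+00] grip 90.0 F [-0.3 -0.3  0.5]
shift [ 0.04 -0.05  7.43]
t 15.57 tcp [0.6342 0.1514 0.1997] xax [ 1.    -0.003 -0.004] yax [-0.003 -1.    -0.   ] zax [-4.1e-03  3.0e-04 -1.0e+00] grip 89.8 F [ 0.2  0.  -0.2]
shift [ 0.03 -0.05  7.43]
t 15.62 tcp [0.6343 0.1515 0.1997] xax [ 1.    -0.003 -0.004] yax [-0.003 -1.    -0.   ] zax [-4.e-03  3.e-04 -1.e+00] grip 90.1 F [ 0.5 -0.6  0.3]
shift [ 0.03 -0.04  7.44]
t 15.67 tcp [0.6344 0.1516 0.1997] xax [ 1.    -0.003 -0.004] yax [-0.003 -1.    -0.   ] zax [-4.e-03  3.e-04 -1.e+00] grip 89.8 F [0.4 0.1 0.5]
shift [ 0.02 -0.04  7.43]
[[6.548e-01 1.772e-01 8.000e-03 5.620e+02 3.200e-02]
 [6.392e-01 1.211e-01 8.000e-03 5.850e+02 3.180e-02]
 [6.315e-01 1.837e-01 8.000e-03 5.800e+02 3.120e-02]
 [6.157e-01 1.276e-01 8.000e-03 5.490e+02 3.110e-02]
 [6.098e-01 1.727e-01 8.000e-03 3.970e+02 3.170e-02]
 [6.015e-01 1.484e-01 8.000e-03 1.930e+02 3.300e-02]]
6 (array([0.63402912, 0.15259628]), np.float64(0.031747943971131294))
```

>>> jog_arm(
  squeeze=30,
  targets=[
    {"translation":[0,-0.04,1],"roll":0,"hand":91},
    {"translation":[0,-0.04,2.2],"roll":0,"hand":91},
    {"translation":[0,-0.04,3.4],"roll":0,"hand":91},
    {"translation":[0,-0.04,4.6],"roll":0,"hand":91},
    {"translation":[0,-0.04,5.8],"roll":0,"hand":91},
    {"translation":[0,-0.04,6.6],"roll":0,"hand":91},
    {"translation":[0,-0.04,7.1],"roll":0,"hand":91},
    {"translation":[0,-0.04,7.42],"roll":0,"hand":91},
    {"translation":[0,-0.04,7.42],"roll":0,"hand":75},
    {"translation":[0,-0.04,7.42],"roll":0,"hand":55},
    {"translation":[0,-0.04,7.42],"roll":0,"hand":44},
    {"translation":[0,-0.04,7.42],"roll":0,"hand":36},
    {"translation":[0,-0.04,7.42],"roll":0,"hand":30},
    {"translation":[0,-0.04,7.42],"roll":0,"hand":30},
    {"translation":[0,-0.04,7.42],"roll":0,"hand":30},
    {"translation":[0,-0.04,7.42],"roll":0,"hand":30},
    {"translation":[0,-0.04,7.42],"roll":0,"hand":30},
    {"translation":[0,-0.04,7.42],"roll":0,"hand":30},
    {"translation":[0,-0.04,7.42],"roll":0,"hand":30},
  ],
)

```text
t: 17.35
tcp_pos: [0.6338, 0.1527, 0.0142]
tcp_rot: [-3.141, 0.004, 0.006]
force: [-2.3, -1.6, 5.4]
grip_width: 0.431
```

```bash
python3 go.py .4603 .0186 .2
```

```text
t 17.35 tcp [0.6338 0.1527 0.0142] xax [ 1.    -0.003 -0.004] yax [-0.003 -1.    -0.   ] zax [-4.1e-03  2.0e-04 -1.0e+00] grip 39.3 F [-2.3 -1.6  5.4]
shift [-6.96  5.38 -7.4 ]
```

>>> jog_arm(
  targets=[
    {"translation":[0,0,-0.3],"roll":0,"hand":30},
    {"translation":[0,0,-1],"roll":0,"hand":30},
    {"translation":[0,0,-2],"roll":0,"hand":30},
    {"translation":[0,0,-3.2],"roll":0,"hand":30},
    {"translation":[0,0,-4.4],"roll":0,"hand":30},
    {"translation":[0,0,-5.6],"roll":0,"hand":30},
    {"translation":[-0.3,0.2,-6.6],"roll":0,"hand":30},
    {"translation":[-1,0.8,-7.3],"roll":0,"hand":30},
    {"translation":[-1.8,1.4,-7.4],"roll":0,"hand":30},
    {"translation":[-2.7,2.1,-7.4],"roll":0,"hand":30},
    {"translation":[-3.6,2.8,-7.4],"roll":0,"hand":30},
    {"translation":[-4.5,3.5,-7.4],"roll":0,"hand":30},
    {"translation":[-5.4,4.2,-7.4],"roll":0,"hand":30},
    {"translation":[-6.2,4.8,-7.4],"roll":0,"hand":30},
    {"translation":[-6.7,5.2,-7.4],"roll":0,"hand":30},
    {"translation":[-6.96,5.38,-7.2],"roll":0,"hand":30},
    {"translation":[-6.96,5.38,-6.6],"roll":0,"hand":30},
    {"translation":[-6.96,5.38,-6.2],"roll":0,"hand":30},
    {"translation":[-6.96,5.38,-6.2],"roll":0,"hand":30},
    {"translation":[-6.96,5.38,-6.2],"roll":0,"hand":30},
  ],
)

```text
t: 19.02
tcp_pos: [0.4602, 0.0189, 0.1694]
tcp_rot: [-3.141, 0.003, 0.009]
force: [-0.9, 0.1, -0.7]
grip_width: 0.435
```

```bash
python3 - <<'E'
from meas import *
from go import go
f=grab_frame("side");cv2.imwrite("pics/s10.png",cv2.resize(f[120:280,290:450],None,fx=3.5,fy=3.5,interpolation=cv2.INTER_CUBIC))
for i in range(3):grab_frame("top")
go([.4602,.0187,.1352])
E
```

```text
t 19.22 tcp [0.4606 0.0188 0.1703] xax [ 1.    -0.002 -0.004] yax [-0.002 -1.    -0.   ] zax [-3.5e-03  2.0e-04 -1.0e+00] grip 39.8 F [ 1.   0.5 -1.2]
shift [-0.01  0.01  1.4 ]
```

View pics/s10.png

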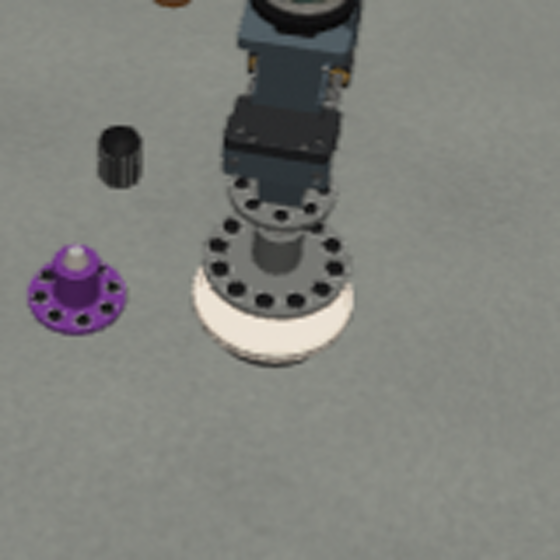

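>>> jog_arm(
  targets=[
    {"translation":[-0.01,0,0.2],"roll":0,"hand":30},
    {"translation":[-0.01,0,0.4],"roll":0,"hand":30},
    {"translation":[-0.01,0,0.6],"roll":0,"hand":30},
    {"translation":[-0.01,0,0.8],"roll":0,"hand":30},
    {"translation":[-0.01,0,0.95],"roll":0,"hand":30},
    {"translation":[-0.01,0,1.1],"roll":0,"hand":30},
    {"translation":[-0.01,0,1.2],"roll":0,"hand":30},
    {"translation":[-0.01,0,1.28],"roll":0,"hand":30},
    {"translation":[-0.01,0,1.33],"roll":0,"hand":30},
    {"translation":[-0.01,0,1.36],"roll":0,"hand":30},
    {"translation":[-0.01,0,1.38],"roll":0,"hand":30},
    {"translation":[-0.01,0,1.38],"roll":0,"hand":30},
    {"translation":[-0.01,0,1.38],"roll":0,"hand":30},
  ],
)

```text
t: 20.3
tcp_pos: [0.4603, 0.0188, 0.1359]
tcp_rot: [-3.141, 0.003, 0.005]
force: [0.2, 0.6, -1.0]
grip_width: 0.436
```

```bash
python3 -c "
from h import *
for i in range(3):grab_frame('top')
from go import go
go([.4602,.0187,.1352])"
```

```text
t 20.45 tcp [0.4603 0.0189 0.1359] xax [ 1.    -0.002 -0.003] yax [-0.002 -1.    -0.   ] zax [-3.3e-03  2.0e-04 -1.0e+00] grip 39.7 F [ 0.7 -0.3 -1.1]
shift [-0.    0.01  0.03]
```

>>> jog_arm(
  targets=[
    {"translation":[0,0,0.02],"roll":0,"hand":30},
    {"translation":[0,0,0.05],"roll":0,"hand":30},
    {"translation":[0,0,0.05],"roll":0,"hand":30},
    {"translation":[0,0,0.05],"roll":0,"hand":30},
  ],
)

```text
t: 20.78
tcp_pos: [0.4607, 0.0189, 0.1351]
tcp_rot: [-3.141, 0.003, 0.004]
force: [-2.0, 0.1, 7.6]
grip_width: 0.435
```

>>> jog_arm(
  targets=[
    {"translation":[0,0,0],"roll":0,"hand":46},
    {"translation":[0,0,0],"roll":0,"hand":60},
    {"translation":[0,0,0],"roll":0,"hand":75},
    {"translation":[0,0,0],"roll":0,"hand":80},
    {"translation":[0,0,0],"roll":0,"hand":80},
    {"translation":[0,0,-0.5],"roll":0,"hand":80},
    {"translation":[0,0,-1.5],"roll":0,"hand":90},
    {"translation":[0,0,-2.8],"roll":0,"hand":90},
    {"translation":[0,0,-4.2],"roll":0,"hand":90},
    {"translation":[0,0,-5.4],"roll":0,"hand":90},
    {"translation":[0,0,-6.4],"roll":0,"hand":90},
    {"translation":[0,0,-6.4],"roll":0,"hand":90},
    {"translation":[0,0,-6.4],"roll":0,"hand":90},
    {"translation":[0,0,-6.4],"roll":0,"hand":90},
  ],
)

```text
t: 21.95
tcp_pos: [0.4607, 0.0188, 0.2943]
tcp_rot: [-3.141, 0.003, 0.006]
force: [0.2, 0.2, -0.7]
grip_width: 0.986
```

```bash
python3 - <<'E'
from wells import *
f=grab_frame("side");cv2.imwrite("pics/s11.png",cv2.resize(f[110:270,290:450],None,fx=3.5,fy=3.5,interpolation=cv2.INTER_CUBIC))
grab_frame("top")
f,ci,W=wells("w11",[.4604,.0187,.2],.129,62)
d=np.hypot(W[:,0]-.4604,W[:,1]-.0187);k=abs(d-.032)<.003;print(k.sum(),circ(W[k]))
go([.62,-.12,.2])
E
```

```text
t 22.05 tcp [0.4604 0.0188 0.2937] xax [ 1.    -0.002 -0.005] yax [-0.002 -1.    -0.   ] zax [-5.e-03  3.e-04 -1.e+00] grip 90.1 F [ 0.5  0.1 -0.2]
shift [0.02 0.01 3.75]
pred px [319.2860255 184.6858786]
[[ 5.098e-01 -3.400e-03  8.600e+01  5.420e-02]
 [ 5.049e-01 -3.900e-03  1.270e+02  5.000e-02]
 [ 4.941e-01  5.390e-02  8.700e+01  4.870e-02]
 [ 4.938e-01 -1.590e-02  6.100e+01  4.810e-02]
 [ 4.901e-01 -1.890e-02  5.000e+02  4.790e-02]
 [ 4.864e-01 -2.000e-04  2.930e+02  3.220e-02]
 [ 4.821e-01  4.430e-02  1.380e+02  3.360e-02]
 [ 4.722e-01  6.330e-02  9.500e+01  4.610e-02]
 [ 4.700e-01 -2.560e-02  3.170e+02  4.530e-02]
 [ 4.657e-01 -1.210e-02  4.920e+02  3.120e-02]
 [ 4.580e-01  4.990e-02  3.470e+02  3.130e-02]
 [ 4.425e-01 -6.200e-03  4.470e+02  3.070e-02]
 [ 4.359e-01  3.960e-02  2.140e+02  3.220e-02]]
6 (array([0.46133527, 0.01936792]), np.float64(0.03184540148703873))
t 22.1 tcp [0.4605 0.0188 0.2938] xax [ 1.    -0.002 -0.005] yax [-0.002 -1.    -0.   ] zax [-5.e-03  3.e-04 -1.e+00] grip 90.0 F [-0.   1.2 -0. ]
shift [6.41 5.54 3.72]
```

View pics/w11z.png

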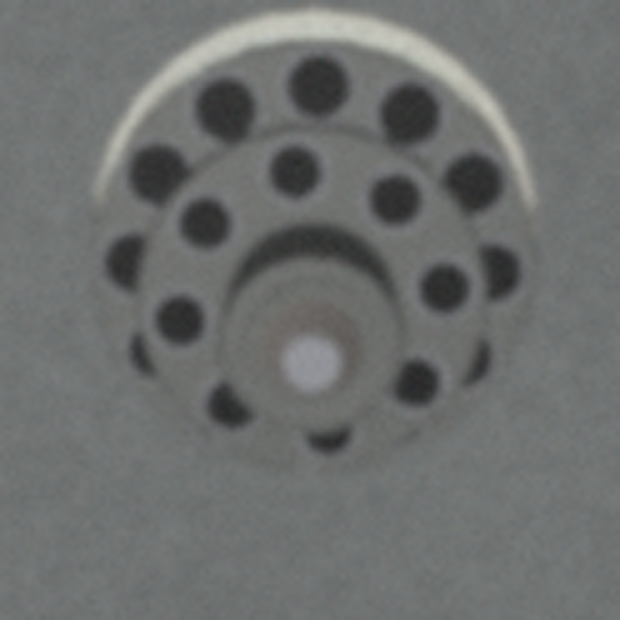

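View pics/s11.png

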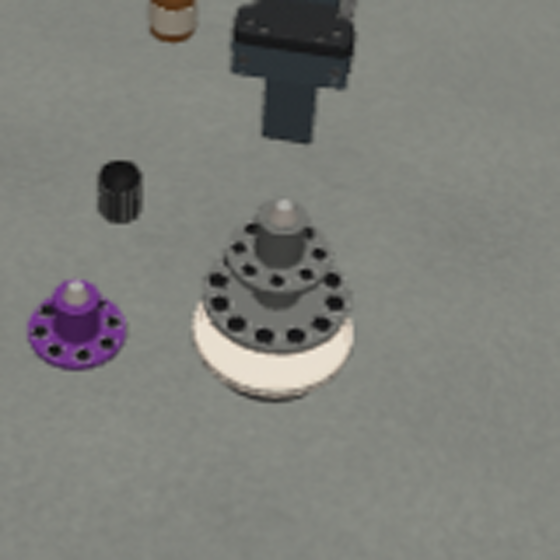

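>>> jog_arm(
  targets=[
    {"translation":[0.8,0.7,0],"roll":0,"hand":90},
    {"translation":[1.8,1.6,0],"roll":0,"hand":90},
    {"translation":[2.9,2.5,0.3],"roll":0,"hand":90},
    {"translation":[4,3.4,1.0],"roll":0,"hand":90},
    {"translation":[5,4.3,2],"roll":0,"hand":90},
    {"translation":[5.9,5.1,3],"roll":0,"hand":90},
    {"translation":[6.4,5.5,3.7],"roll":0,"hand":90},
    {"translation":[6.4,5.5,3.7],"roll":0,"hand":90},
    {"translation":[6.4,5.5,3.7],"roll":0,"hand":90},
    {"translation":[6.4,5.5,3.7],"roll":0,"hand":90},
    {"translation":[6.4,5.5,3.7],"roll":0,"hand":90},
    {"translation":[6.4,5.5,3.7],"roll":0,"hand":90},
  ],
)

```text
t: 23.1
tcp_pos: [0.6198, -0.1185, 0.2015]
tcp_rot: [3.142, -0.003, -0.006]
force: [-0.1, 0.5, 0.3]
grip_width: 0.987
```

```bash
python3 - <<'E'
from meas import *
from go import go
grab_frame("top")
go([.62,-.12,.007])
ci=camera_info("wrist");f=grab_frame("wrist");cv2.imwrite("pics/w12.png",f)
u=proj("wrist",[[.62,-.12,.05]],ci)[0].round().astype(int);print(u)
c=f[u[1]-30:u[1]+30,u[0]-30:u[0]+30];cv2.imwrite("pics/w12z.png",cv2.convertScaleAbs(cv2.resize(c,None,fx=9,fy=9,interpolation=cv2.INTER_CUBIC),alpha=2))
h=ell(f,"w",u,30,lambda c:c<70)
print(h.min(0),h.max(0))
# visible silhouette: near side bottom, top face far... fit assuming top plane using extremes
W=onz("wrist",h,.044,ci);print(circ(W),W.min(0),W.max(0))
W=onz("wrist",h,.05,ci);print(circ(W),W.min(0),W.max(0))
W=onz("wrist",h,.0,ci);print(W.min(0),W.max(0))
E
```

```text
t 23.15 tcp [ 0.6198 -0.1186  0.2015] xax [ 1.    -0.002 -0.004] yax [-0.002 -1.     0.   ] zax [-0.0037 -0.     -1.    ] grip 89.8 F [-0.1  0.1 -0.2]
shift [0.04 0.06 7.78]
[320 187]
[306.125 163.125] [337.875 199.375]
(array([ 0.62522084, -0.12186254]), np.float64(0.020422524052466886)) [ 0.60393953 -0.14029375  0.044     ] [ 0.64684539 -0.10353072  0.044     ]
(array([ 0.62660035, -0.12179897]), np.float64(0.020048891812488798)) [ 0.60570839 -0.13989298  0.05      ] [ 0.64782928 -0.10380253  0.05      ]
[ 0.59096791 -0.14323273  0.        ] [ 0.6396302  -0.10153741  0.        ]
```

View pics/w12z.png

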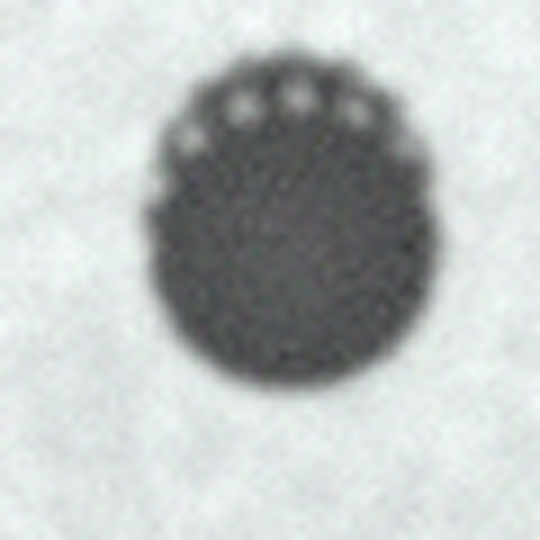

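>>> jog_arm(
  squeeze=25,
  targets=[
    {"translation":[0.07,0.12,1],"roll":0,"hand":91},
    {"translation":[0.07,0.12,2.2],"roll":0,"hand":91},
    {"translation":[0.07,0.12,3.4],"roll":0,"hand":91},
    {"translation":[0.07,0.12,4.6],"roll":0,"hand":91},
    {"translation":[0.07,0.12,5.8],"roll":0,"hand":91},
    {"translation":[0.07,0.12,6.8],"roll":0,"hand":91},
    {"translation":[0.07,0.12,7.4],"roll":0,"hand":91},
    {"translation":[0.07,0.12,7.74],"roll":0,"hand":91},
    {"translation":[0.07,0.12,7.74],"roll":0,"hand":75},
    {"translation":[0.07,0.12,7.74],"roll":0,"hand":55},
    {"translation":[0.07,0.12,7.74],"roll":0,"hand":46},
    {"translation":[0.07,0.12,7.74],"roll":0,"hand":42},
    {"translation":[0.07,0.12,7.74],"roll":0,"hand":36},
    {"translation":[0.07,0.12,7.74],"roll":0,"hand":30},
    {"translation":[0.07,0.12,7.74],"roll":0,"hand":30},
    {"translation":[0.07,0.12,7.74],"roll":0,"hand":30},
    {"translation":[0.07,0.12,7.74],"roll":0,"hand":30},
    {"translation":[0.07,0.12,7.74],"roll":0,"hand":30},
    {"translation":[0.07,0.12,7.74],"roll":0,"hand":30},
  ],
)

```text
t: 24.78
tcp_pos: [0.6209, -0.1217, 0.008]
tcp_rot: [3.142, -0.003, -0.006]
force: [1.2, 0.7, 1.0]
grip_width: 0.402
```

```bash
python3 go.py .4603 .0189 .24; python3 -c "
from h import *
f=grab_frame('wrist');cv2.imwrite('pics/w13.png',f)"
```

```text
t 24.78 tcp [ 0.6209 -0.1217  0.008 ] xax [ 1.    -0.002 -0.004] yax [-0.002 -1.     0.   ] zax [-0.0037 -0.     -1.    ] grip 36.6 F [1.2 0.7 1. ]
shift [-6.47 -5.61 -9.26]
```

View pics/w13.png

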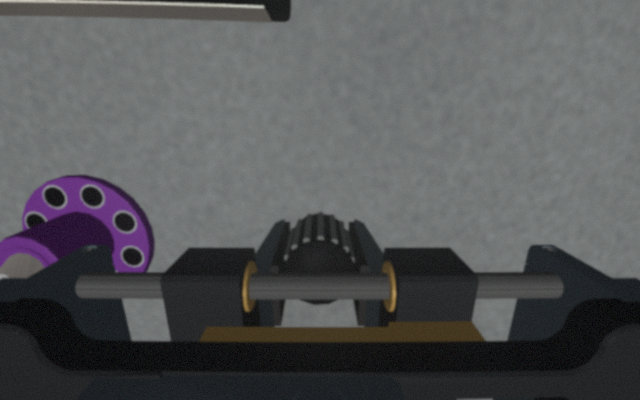

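>>> jog_arm(
  targets=[
    {"translation":[0,0,-0.4],"roll":0,"hand":28},
    {"translation":[0,0,-1.4],"roll":0,"hand":28},
    {"translation":[0,0,-2.7],"roll":0,"hand":28},
    {"translation":[0,0,-4.1],"roll":0,"hand":28},
    {"translation":[0,0,-5.5],"roll":0,"hand":28},
    {"translation":[0,0,-6.9],"roll":0,"hand":28},
    {"translation":[-0.2,-0.2,-8.2],"roll":0,"hand":28},
    {"translation":[-0.8,-0.7,-9],"roll":0,"hand":28},
    {"translation":[-1.6,-1.4,-9.3],"roll":0,"hand":28},
    {"translation":[-2.5,-2.2,-9.3],"roll":0,"hand":28},
    {"translation":[-3.4,-3,-9.3],"roll":0,"hand":28},
    {"translation":[-4.3,-3.8,-9.3],"roll":0,"hand":28},
    {"translation":[-5.2,-4.5,-9.3],"roll":0,"hand":28},
    {"translation":[-5.9,-5.1,-9.3],"roll":0,"hand":28},
    {"translation":[-6.3,-5.5,-9.2],"roll":0,"hand":28},
    {"translation":[-6.49,-5.61,-8.8],"roll":0,"hand":28},
    {"translation":[-6.49,-5.61,-8.3],"roll":0,"hand":28},
    {"translation":[-6.49,-5.61,-8.1],"roll":0,"hand":28},
    {"translation":[-6.49,-5.61,-8.1],"roll":0,"hand":28},
    {"translation":[-6.49,-5.61,-8.1],"roll":0,"hand":28},
  ],
)

```text
t: 26.5
tcp_pos: [0.46, 0.0185, 0.2108]
tcp_rot: [3.142, -0.003, -0.007]
force: [-0.4, 0.6, -1.0]
grip_width: 0.402
```

```bash
python3 - <<'E'
from meas import *
from go import go
f=grab_frame("side");cv2.imwrite("pics/s14.png",cv2.resize(f[90:250,290:450],None,fx=3.5,fy=3.5,interpolation=cv2.INTER_CUBIC))
for i in range(3):grab_frame("top")
go([.4598,.0189,.177])
E
```

```text
t 26.7 tcp [0.4601 0.0187 0.2114] xax [ 1.    -0.002 -0.003] yax [-0.002 -1.     0.   ] zax [-0.0032 -0.     -1.    ] grip 36.7 F [ 0.4 -0.3 -0.9]
shift [-0.01 -0.01  1.38]
```

View pics/s14.png

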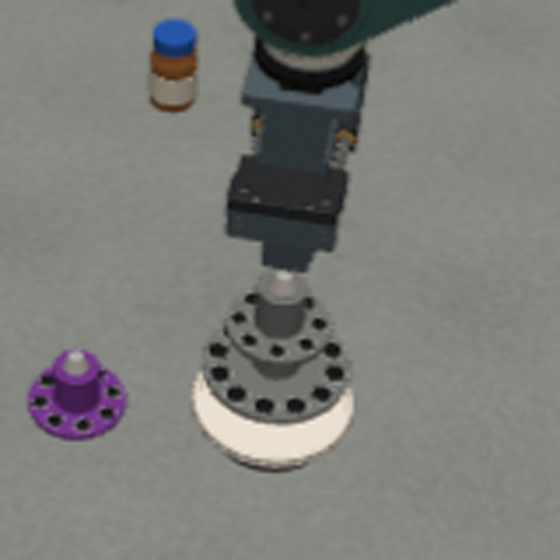

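>>> jog_arm(
  targets=[
    {"translation":[-0.01,-0.01,0.2],"roll":0,"hand":28},
    {"translation":[-0.01,-0.01,0.4],"roll":0,"hand":28},
    {"translation":[-0.01,-0.01,0.6],"roll":0,"hand":28},
    {"translation":[-0.01,-0.01,0.8],"roll":0,"hand":28},
    {"translation":[-0.01,-0.01,0.95],"roll":0,"hand":28},
    {"translation":[-0.01,-0.01,1.1],"roll":0,"hand":28},
    {"translation":[-0.01,-0.01,1.2],"roll":0,"hand":28},
    {"translation":[-0.01,-0.01,1.28],"roll":0,"hand":28},
    {"translation":[-0.01,-0.01,1.33],"roll":0,"hand":28},
    {"translation":[-0.01,-0.01,1.36],"roll":0,"hand":28},
    {"translation":[-0.01,-0.01,1.38],"roll":0,"hand":28},
    {"translation":[-0.01,-0.01,1.38],"roll":0,"hand":28},
    {"translation":[-0.01,-0.01,1.38],"roll":0,"hand":28},
  ],
)

```text
t: 27.78
tcp_pos: [0.4598, 0.0189, 0.1771]
tcp_rot: [3.142, -0.003, -0.005]
force: [-0.2, 0.0, -1.1]
grip_width: 0.397
```

```bash
python3 -c "
from h import *
for i in range(2):grab_frame('top')
from go import go
go([.4598,.0189,.177])"
```

```text
t 27.88 tcp [0.4598 0.0189 0.177 ] xax [ 1.    -0.002 -0.003] yax [-0.002 -1.     0.   ] zax [-3.e-03 -1.e-04 -1.e+00] grip 36.1 F [-0.2 -0.5 -0.2]
shift [0. 0. 0.]
```

>>> jog_arm(
  targets=[
    {"translation":[0,0,0.02],"roll":0,"hand":28},
    {"translation":[0,0,0.04],"roll":0,"hand":28},
    {"translation":[0,0,0.04],"roll":0,"hand":28},
    {"translation":[0,0,0.04],"roll":0,"hand":28},
  ],
)

```text
t: 28.22
tcp_pos: [0.4603, 0.0189, 0.1768]
tcp_rot: [-3.142, 0.003, 0.003]
force: [-2.7, -0.5, 9.1]
grip_width: 0.405
```

Contact at the expected height. I'll release, lift clear, then move back so the side and top cameras can see.

>>> jog_arm(
  targets=[
    {"translation":[0,0,0],"roll":0,"hand":44},
    {"translation":[0,0,0],"roll":0,"hand":60},
    {"translation":[0,0,0],"roll":0,"hand":75},
    {"translation":[0,0,0],"roll":0,"hand":80},
    {"translation":[0,0,0],"roll":0,"hand":80},
    {"translation":[0,0,-0.5],"roll":0,"hand":80},
    {"translation":[0,0,-1.5],"roll":0,"hand":90},
    {"translation":[0,0,-2.8],"roll":0,"hand":90},
    {"translation":[0,0,-4],"roll":0,"hand":90},
    {"translation":[0,0.5,-5],"roll":0,"hand":90},
    {"translation":[0,2,-5.5],"roll":0,"hand":90},
    {"translation":[0,3.5,-5.5],"roll":0,"hand":90},
    {"translation":[0,5,-5.5],"roll":0,"hand":90},
    {"translation":[0,6.5,-5.5],"roll":0,"hand":90},
    {"translation":[0,8,-5.5],"roll":0,"hand":90},
    {"translation":[0,9,-5.5],"roll":0,"hand":90},
    {"translation":[0,9,-5.5],"roll":0,"hand":90},
    {"translation":[0,9,-5.5],"roll":0,"hand":90},
    {"translation":[0,9,-5.5],"roll":0,"hand":90},
  ],
)

```text
t: 29.8
tcp_pos: [0.4599, -0.2056, 0.314]
tcp_rot: [-3.141, 0.004, 0.004]
force: [0.2, 0.1, -0.3]
grip_width: 0.986
```

```bash
python3 - <<'E'
from meas import *
f=grab_frame("side");cv2.imwrite("pics/s15.png",cv2.resize(f[100:260,290:450],None,fx=3.7,fy=3.7,interpolation=cv2.INTER_CUBIC))
t=grab_frame("top");cv2.imwrite("pics/t15.png",t)
# expected knob top disc centre / base in both views
P=[[.4603,.0189,.219],[.4603,.0189,.169],[.4603,.0189,.08]]
for n in("side","top"):print(n,proj(n,P).round(1))
for n,im in(("side",f),("top",t)):
    u=proj(n,[[.4603,.0189,.2]])[0];h=ell(im,n,u,24,lambda c:c<45);print(n,h.min(0).round(1),h.max(0).round(1))
    R=proj(n,[[.4603+.019*np.cos(a),.0189+.019*np.sin(a),z] for z in(.169,.213,.219) for a in np.linspace(0,6.28,40)]);print(" expected extents",R.min(0).round(1),R.max(0).round(1))
print(read_state()["t"])
E
```

```text
side [[372.8 157.8]
 [371.3 171.2]
 [368.9 193.3]]
top [[314.1 261.9]
 [314.7 261.2]
 [315.4 260.3]]
side [364.9 154.9] [378.6 175.4]
 expected extents [364.3 152.8] [380.1 176.3]
top [304.6 252.9] [323.4 271.6]
 expected extents [303.4 251.1] [324.8 272.7]
29.9
```

View pics/s15.png

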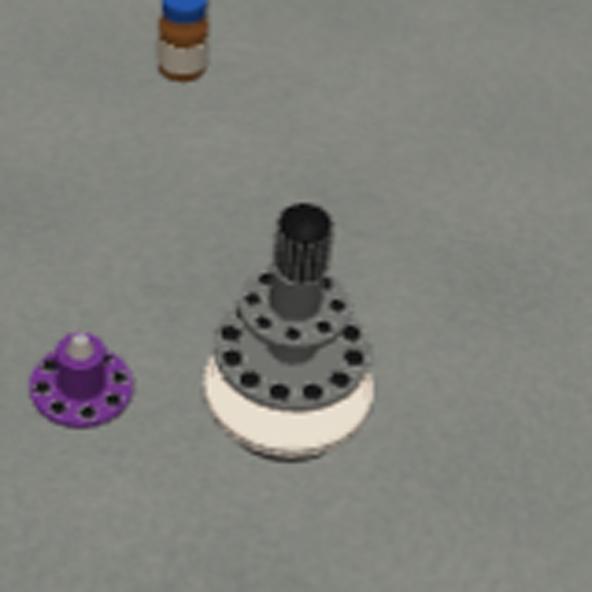

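View pics/t15.png

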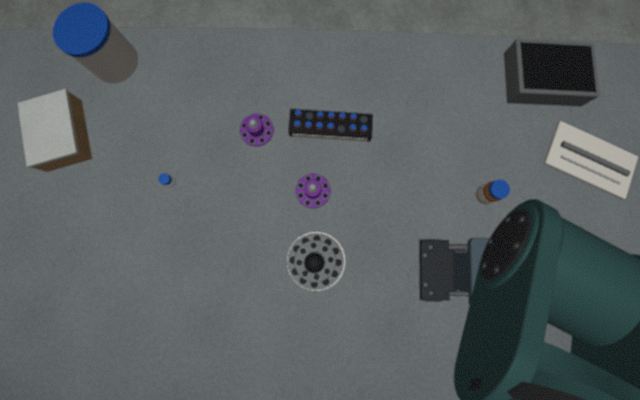

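```bash
python3 -c "
from station import *
s=read_state();print(s['t'],s['joint_velocities'].round(3));print(close_job())"
```

```text
29.9 [ 0.004 -0.003 -0.    -0.001  0.001 -0.003]
the job is handed in; nothing more can be done
None
```

I built the carousel on the drive in the order asked: white tray, wide disc, narrow disc, then the black knob. I let each part go, backed the gripper well clear, and handed the job in at 29.9 s.

**Seating:** Each part touched down within about 0.5 mm of its expected height. The highest contact force I read was about 9 N. After each release, the wrist camera put the tray and both discs level and centred to about 1 mm on the axis near (0.460, 0.019). The knob's outline in the top and side pictures sat within about 2 px inside the edges expected for a seated knob.

**Other items:** In the last top picture the bottle, vial, rack and both purple look-alikes look unmoved. I judged that by eye and did not measure it.

**Disagreements:**
- **Drive position:** A first sideways wrist view put the drive about 7 mm off in y compared with the top camera. A closer look and the seated tray agreed with the top camera.
- **Tool tilt:** The tool drifted by up to about 0.4° between moves, mostly while the arm was still settling. I saw no tilt in the seated parts.

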